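# Lay out a power-supply kit in the foam insert

## Task

Lay out the power-supply kit in the dark foam insert: press the converter module down into the big middle cutout and set the heat sink on top of it, centred. Press the fuse holder into the long cutout at the end marked by the red tab and the green terminal block into the long cutout at the blue end, and stand the capacitor in the round cutout between the fuse holder and the converter. Every part ends right way up, with all but the heat sink resting on the floor of its cutout.

Things in the scene. Friction and masses are not known exactly. Their poses are not given: they have to be found in the camera images.
- foam_insert: Fixed dark grey foam block, 84 (x) x 224 (y) x 20 (z) mm. Origin: centre of underside, y along its length, z up. Cutouts 5 mm deep (yellow floors 15 mm above the underside, edges chamfered) on its long centre line: at y = 0 a rectangle 62 (x) x 41 (y) mm; at y = +46 and -46 two round, 23 mm across; at y = +80 and -80 two long ones, 54 (x) x 26 (y), running across the block.
- red_tab: Flat red plastic strip, 64 x 11 x 3 mm, fixed on top of the foam block at one of its ends (y = +104 or -104 mm in the block's frame; which end changes from start to start). Marks the input end. Origin: centre of its underside.
- blue_tab: Flat blue plastic strip, same size as the red one, fixed on top of the foam block at the opposite end. Marks the output end. Origin: centre of its underside.
- converter_center (a point): Centre of the loose power converter module: black block with a bare aluminium plate as its top, 37 (x) x 58 (y) x 17 (z) mm, about 0.06 kg, lying flat on the bench. Point half-way up (8.5 mm). In the big cutout its 58 mm length runs along the block's x axis and its lower 5 mm are sunk.
- heatsink_center (a point): Centre of the loose pale finned heat sink, 24 (x) x 30 (y) x 18 (z) mm, about 0.03 kg, fins up. Point half-way up (9 mm). It ends on the converter's aluminium plate, either way round.
- fuseholder_center (a point): Centre of the black base of the loose fuse holder: base 22 (x) x 50 (y) x 12 (z) mm with a glass fuse on top (18 mm high in all), about 0.025 kg. Point half-way up the base (6 mm). Grip the black base, its ends or its sides; the glass fuse and its clips offer no grip. In a long cutout its length runs along the block's x axis.
- terminals_center (a point): Centre of the loose green screw terminal block, 14 (x) x 46 (y) x 14 (z) mm, about 0.02 kg. Point half-way up (7 mm). In a long cutout its length runs along the block's x axis, with some play.
- cap_center (a point): Centre of the loose dark blue round capacitor, standing upright, 16.4 mm in diameter, 31 mm tall, about 0.015 kg. Point half-way up (15.5 mm), z along its axis.
Not all that is in view belongs to the job. What is shaped like the part that bears cap_center but orange or yellow is not meant.

How it is judged:
By the outcome, as a careful person would: the job done as asked, in the order asked, and still so for the second after the job is handed in, with the robot touching nothing.
It also fails if it takes over 112 s, if anything falls off the work surface, if the arm or the gripper's body presses on something with over 40 N, if the wrist force passes 120 N, or if a joint passes its speed limit or range.

## Robot

A 7-joint arm with a two-finger parallel gripper is mounted at the origin on a cart in front of the work surface, level with it; the furniture and walls round the work are solid. World frame = base frame: x ahead of the robot, y to its left, z up, the work surface at z = 0. Lengths are in m, angles in rad, forces in N, time in s.
With the tool pointing down it reaches from about 0.4 to 0.85 m from the base axis. Payload 10.4 kg.
Tool frame: the origin (TCP) lies midway between the tips of the shut fingers; the grasp point (between the pads) lies 19 mm behind it; z points along the fingers, y is the line along which they close (so a half turn about z gives the same grasp; the last joint's range is limited). The gripper opens to 85 mm and grips with 20 to 120 N. Pads are 22 mm wide; open, the fingers measure 114 mm over their backs; the gripper's body (76 mm by 85 mm) begins 54 mm behind the grasp point. The pads swing forward as they close: fully open they stand 13 mm farther back than shut.
Start: joints at [1.259, 0.332, -0.065, 1.46, 0.022, 1.35, -0.088], TCP at [0.178, -0.599, 0.231] pointing down, gripper open.
Joint ranges: [-2.6, 2.6], [-0.5, 2.12], [-1.47, 1.34], [0.16, 2.42], [-1.27, 4.41], [0.06, 2.06], [-2.6, 2.6]. Speed limits (rad/s): [2.22, 2.22, 2.79, 2.79, 3.14, 3.14, 3.14].

## Interface

Orientations are given as a unit quaternion [x, y, z, w].
In Python, from workcell import get_obs, camera, camera_params, hand_in gives the robot as it stands.
- The arm moves only by the tool carry_out, never from a script. Its argument "commands" is a list that holds one entry, the list of rows, each a list of 6 numbers: the shift along the tool's x, y, z in units of 40 mm (1.0 is 40 mm), then the turn, a rotation vector about the tool's x, y, z in units of 6 degrees (1.0 is 6 degrees). In form: [[[x, y, z, ax, ay, az], ...]]. A call has 1 to 20 rows; each row shifts and turns the commanded pose from where the row before left it, along the tool's axes as they then stand; what a row does not reach is not made up. A row lasts 1/12 s, in which the tool goes at most 41.7 mm and 7.16 degrees, less where a joint would pass 70% of its speed; a pose out of reach is approached as far as the arm can. A call is refused whole if a number of a shift passes 1 or a number of a turn 1, either way. A call with a gripper value outside its range is refused whole. "hand" is the closure, from -1 (fully open) to 1 (shut), set as the call begins (left out, the last holds). The fingers move at their own pace and stop on an object; "force" is the grip in N (left out, the last holds). Time passes only in rows, so rows that do not move let the fingers close. It gives the time, the measured TCP pose, the force, the opening and the grip force at its end, in the units of the state.
- get_obs(): the state, without advancing time (a new reading comes with each control period).
- camera(name): name is "scene" or "side" or "wrist"; returns the picture (420x560x3 uint8, red, green, blue); there is no depth.
- camera_params(name): a dict with "mtx" (3x3 intrinsics, pixels), "R" (3x3) and "t" (3): a world point X has camera coordinates R X + t. Camera axes: x right, y down, z forward; pixel columns grow to the right and rows downward; lengths in m; the calibration is good to about 2 mm. A picture is of the moment at which its call begins: read the wrist's pose just before it. camera_params takes no time and is no camera call; for the wrist camera it gives the pose at the moment of the call.
- hand_in(): hands the job in; it is judged then, once.
The state is a dict: "clock": time; "joint_pos": joint angles; "joint_velocities": joint speeds; "tau": joint torques, N m; "position": TCP position; "ee_rot": TCP orientation; "ft_force": force on the tool from outside, world axes, zero at the start; "torque": the same for the moment, N m; "grip_width": opening from 0.0 (shut) to 1.0 (fully open); "grasp_force": force on a finger pad.
Only numpy, scipy, OpenCV 4.12 (cv2) and the standard library are available. Lean on these libraries where they do the work, as an engineer would, in place of code of your own. Each camera call takes 0.05 s, during which the arm holds its last target. There are 200 camera calls.

## Working session

There is one attempt and no reset: what is moved stays moved. The work goes in short steps, Python scripts to look and compute and a tool call to move; the robot and the scene stay as the last step left them, time stands still between calls to the robot, and variables do not carry over. Pictures are saved under pics/ and viewed, at most 14 in all, crops included, and the job is handed in when it is done.

Besides the shell and the picture viewer there is one more tool, called after "Emit:" as a command line: name --argument value ..., lists and objects as JSON in quotes. carry_out: Moves the arm, as the interface text tells. Its arguments: {"type":"object","properties":{"commands":{"type":"array"},"hand":{"type":"number"},"force":{"type":"number"}},"required":["commands"]}

```bash
mkdir -p pics; ls
python3 - <<'E'
from workcell import *
import cv2,numpy as np
o=get_obs();print(o['clock'],o['position'],o['ee_rot'],o['grip_width'])
for n in("scene","side","wrist"):
    p=camera_params(n);print(n,np.round(p['mtx'],1).tolist(),np.round(-p['R'].T@p['t'],3),np.round(p['R'],2).tolist())
    cv2.imwrite(f'pics/{n}0.png',camera(n)[:,:,::-1])
E
```

```text
pics
0.0 [ 0.17790534 -0.59874256  0.23049261] [ 9.89586920e-01  1.43934620e-01 -1.47400030e-04 -7.28601119e-04] 0.9976478405902062
scene [[447.2, 0.0, 291.3], [0.0, 447.2, 203.8], [0.0, 0.0, 1.0]] [-0.013 -0.457  0.635] [[0.49, -0.87, 0.01], [-0.6, -0.34, -0.72], [0.63, 0.35, -0.69]]
side [[486.2, 0.0, 282.3], [0.0, 486.2, 212.4], [0.0, 0.0, 1.0]] [ 0.458 -0.903  0.44 ] [[0.99, -0.13, -0.02], [-0.08, -0.44, -0.9], [0.11, 0.89, -0.45]]
wrist [[350.6, 0.0, 285.9], [0.0, 350.6, 214.1], [0.0, 0.0, 1.0]] [ 0.248 -0.579  0.374] [[0.29, -0.96, -0.0], [-0.92, -0.27, 0.29], [-0.28, -0.08, -0.96]]
```

View pics/scene0.png

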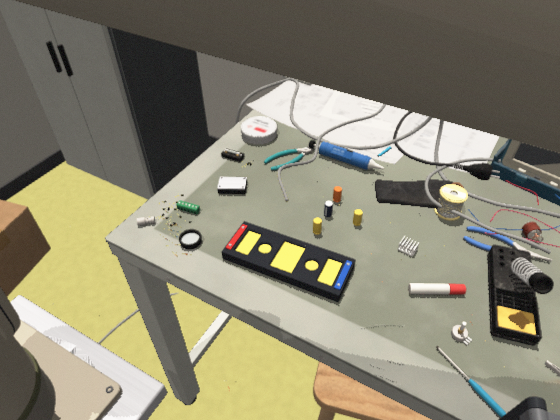

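View pics/side0.png

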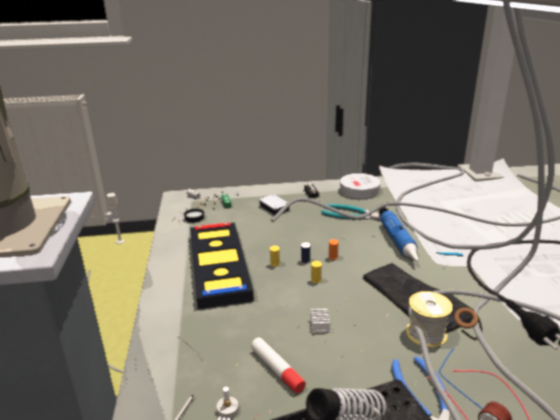

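The scene view shows the foam insert with its red end at (235,236) and blue end at (345,275). The other parts are the converter (232,184), fuse holder (232,155), terminals (187,207), dark blue capacitor (328,209) and heat sink (408,246). The side view agrees.

```bash
cat > h.py <<'E'
from workcell import *
import cv2,numpy as np
from scipy.spatial.transform import Rotation as Ro
def ray(p,uv,z):
    uv=np.atleast_2d(np.array(uv,float)); d=np.c_[uv,np.ones(len(uv))]@np.linalg.inv(p['mtx']).T@p['R']
    c=-p['R'].T@p['t']; return c+d*((z-c[2])/d[:,2])[:,None]
def proj(p,X):
    c=np.atleast_2d(X)@p['R'].T+p['t']; q=c@p['mtx'].T; return q[:,:2]/q[:,2:]
def state():
    o=get_obs(); r=Ro.from_quat(o['ee_rot']); m=r.as_matrix()
    print('t',round(o['clock'],2),'pos',np.round(o['position'],4),'yaw_y',round(np.degrees(np.arctan2(m[1,1],m[0,1])),2),'z',np.round(m[:,2],3),'grip',round(o['grip_width'],3),round(o['grasp_force'],1),'F',np.round(o['ft_force'],1),'j',np.round(o['joint_pos'],2))
    return o,m
def shift(target,m,pos):
    "tool-axis units to go from pos to target"
    return np.round(m.T@(np.array(target)-pos)/.04,2)
E
python3 - <<'E'
from h import *
o,m=state();print(np.round(m,2).tolist())
S=camera_params('scene');D=camera_params('side')
for n,a,b,z in [('conv',(232,184),(274,204),.012),('fuse',(232,155),(311,190),.01),('term',(187,207),(226,201),.01),('cap',(328,209),(306,253),.015),('hs',(408,246),(320,320),.01),('red',(237,236),(212,226),.02),('blue',(345,275),(222,292),.02),('mid',(288,258),(218,257),.015)]:
    print(n,np.round(ray(S,a,z),3),np.round(ray(D,b,z),3))
E
```

```text
t 0.15 pos [ 0.1779 -0.5988  0.2307] yaw_y -73.45 z [-0.     0.001 -1.   ] grip 0.996 0.0 F [0.6 0.1 0.1] j [ 1.26  0.33 -0.06  1.46  0.02  1.35 -0.09]
[[0.96, 0.28, -0.0], [0.28, -0.96, 0.0], [-0.0, -0.0, -1.0]]
conv [[ 0.546 -0.005  0.012]] [[ 0.548 -0.007  0.012]]
fuse [[0.63  0.054 0.01 ]] [[0.636 0.054 0.01 ]]
term [[0.446 0.035 0.01 ]] [[0.451 0.029 0.01 ]]
cap [[ 0.576 -0.215  0.015]] [[ 0.578 -0.213  0.015]]
hs [[ 0.565 -0.384  0.01 ]] [[ 0.568 -0.382  0.01 ]]
red [[ 0.424 -0.102  0.02 ]] [[ 0.422 -0.098  0.02 ]]
blue [[ 0.44  -0.312  0.02 ]] [[ 0.437 -0.309  0.02 ]]
mid [[ 0.428 -0.207  0.015]] [[ 0.432 -0.202  0.015]]
```

View pics/wrist0.png

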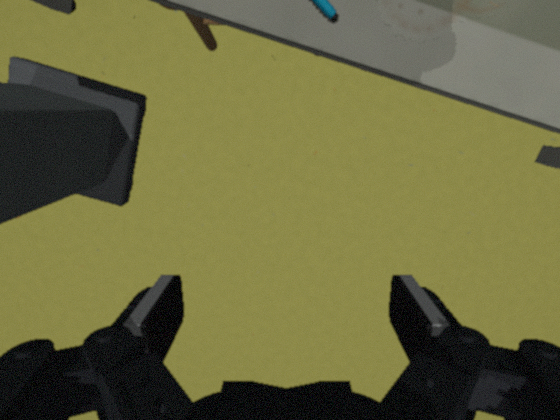

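The wrist view shows only floor, with tool +x pointing up in the image and tool +y pointing right. I'm moving over the work.

Emit:
carry_out --commands '[[[0.66,-0.5,-0.13,0,0,0],[0.66,-0.5,-0.13,0,0,0],[0.66,-0.5,-0.13,0,0,0],[0.66,-0.5,-0.13,0,0,0],[0.66,-0.5,-0.13,0,0,0],[0.66,-0.5,-0.13,0,0,0],[0.66,-0.5,-0.13,0,0,0],[0.66,-0.5,-0.13,0,0,0],[0.66,-0.5,-0.13,0,0,0],[0.66,-0.5,-0.13,0,0,0],[0.66,-0.5,-0.13,0,0,0],[0.66,-0.5,-0.13,0,0,0],[0.66,-0.5,-0.13,0,0,0],[0.66,-0.5,-0.13,0,0,0],[0.66,-0.5,-0.13,0,0,0],[0.66,-0.5,-0.13,0,0,0],[0.66,-0.5,-0.13,0,0,0],[0.66,-0.5,-0.13,0,0,0],[0,0,0,0,0,0],[0,0,0,0,0,0]]]'

```text
clock: 1.82
position: [0.5317, -0.1167, 0.3247]
ee_rot: [0.989, 0.146, -0.0, -0.0]
ft_force: [-0.6, 0.2, -0.6]
grip_width: 0.997
grasp_force: 0.0
```

Run:
```python
from h import *
o,m=state();p=camera_params('wrist');I=camera('wrist')[:,:,::-1];cv2.imwrite('pics/w1.png',I);np.savez('w1.npz',**p)
```

```text
t 1.82 pos [ 0.5317 -0.1167  0.3247] yaw_y -73.23 z [-0.     0.001 -1.   ] grip 0.997 0.0 F [-0.6  0.2 -0.6] j [ 0.61  0.16 -0.54  1.5   0.08  1.51 -1.21]
```

View pics/w1.png

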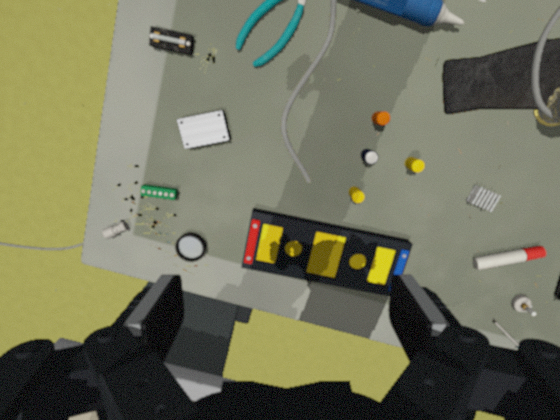

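The wrist view shows everything: fuse holder (171,40), converter (204,130), terminals (159,192), white-topped capacitor (370,157), heat sink (484,199), red tab (252,243) and blue tab (401,262). Next I measure them with colour masks.

```bash
cat > meas.py <<'E'
from h import *
def mask(I,kind):
    H=cv2.cvtColor(I,cv2.COLOR_BGR2HSV);h,s,v=H[...,0].astype(int),H[...,1],H[...,2]
    M={'red':((h<8)|(h>172))&(s>150)&(v>80),'blue':(h>100)&(h<125)&(s>140)&(v>60),'yellow':(h>20)&(h<34)&(s>190)&(v>80),
       'green':(h>60)&(h<90)&(s>110)&(v>40),'white':(s<40)&(v>150),'pale':(s<40)&(v>125),'dark':(v<60)}[kind]
    return M.astype(np.uint8)*255
def blobs(I,p,kind,near,z,rad=60,amin=30,close=0):
    """blobs of a colour within rad px of 'near': world centre (min-area rect on plane z), long-axis angle, sizes mm"""
    m=mask(I,kind);k=np.zeros_like(m);cv2.circle(k,tuple(int(a) for a in near),rad,255,-1);m&=k
    if close:m=cv2.morphologyEx(m,cv2.MORPH_CLOSE,np.ones((close,close)))
    out=[]
    for c in cv2.findContours(m,cv2.RETR_EXTERNAL,cv2.CHAIN_APPROX_NONE)[0]:
        if cv2.contourArea(c)<amin:continue
        X=ray(p,c[:,0,:],z)[:,:2].astype(np.float64)
        o=X.mean(0);r=cv2.minAreaRect(((X-o)*1000).astype(np.float32));b=cv2.boxPoints(r)
        e=[b[1]-b[0],b[2]-b[1]];l=max(e,key=np.linalg.norm);a=np.degrees(np.arctan2(l[1],l[0]))%180
        out.append((np.round(np.array(r[0])/1000+o,4),round(float(a),1),np.round(sorted(r[1])[::-1],1)))
    out.sort(key=lambda t:-t[2][0]*t[2][1])
    for t in out[:4]:print(kind,near,'xy',t[0],'ang',t[1],'size',t[2])
    return out
E
python3 - <<'E'
from meas import *
I=cv2.imread('pics/w1.png');p=np.load('w1.npz')
blobs(I,p,'red',(252,243),.023,40);blobs(I,p,'blue',(401,262),.023,25)
for c in[(270,243),(293,249),(325,255),(358,261),(382,266)]:blobs(I,p,'yellow',c,.015,28)
blobs(I,p,'green',(159,192),.014,30,close=5);blobs(I,p,'pale',(204,130),.017,40,close=3)
blobs(I,p,'pale',(370,157),.031,14);blobs(I,p,'pale',(484,199),.018,25,close=5);blobs(I,p,'dark',(171,40),.012,35,close=7)
E
```

```text
red (252, 243) xy [ 0.4231 -0.1019] ang 4.8 size [65.6 12.3]
blue (401, 262) xy [ 0.453  -0.3067] ang 4.6 size [41.  12.3]
yellow (270, 243) xy [ 0.4239 -0.1262] ang 4.5 size [54.7 28.4]
yellow (270, 243) xy [ 0.4276 -0.1589] ang 149.7 size [20.3 18.7]
yellow (293, 249) xy [ 0.4247 -0.1303] ang 1.9 size [54.3 18.4]
yellow (293, 249) xy [ 0.4284 -0.192 ] ang 6.0 size [56.9 14. ]
yellow (293, 249) xy [ 0.4272 -0.1595] ang 142.8 size [21.  19.5]
yellow (325, 255) xy [ 0.431  -0.2057] ang 3.6 size [63.2 43. ]
yellow (358, 261) xy [ 0.4365 -0.2825] ang 5.2 size [55.5 20.8]
yellow (358, 261) xy [ 0.4338 -0.22  ] ang 3.6 size [58.4 14.1]
yellow (358, 261) xy [ 0.4344 -0.2514] ang 109.8 size [22.5 21.6]
yellow (382, 266) xy [ 0.4369 -0.2861] ang 5.2 size [55.7 28. ]
yellow (382, 266) xy [ 0.4354 -0.2556] ang 12.5 size [21.7 15.1]
green (159, 192) xy [0.4519 0.0347] ang 100.9 size [46.3 16. ]
pale (204, 130) xy [ 0.5463 -0.0061] ang 149.2 size [101.6  95. ]
pale (370, 157) xy [ 0.5776 -0.2193] ang 20.6 size [31.7 22.3]
pale (484, 199) xy [ 0.5675 -0.3807] ang 48.8 size [71.8 61.3]
dark (171, 40) xy [0.6362 0.0544] ang 95.7 size [50.9 21.9]
```

Emit:
carry_out --commands '[[[0,0,0.3,0,0,0.99],[0,0,0.3,0,0,0.99],[0,0,0.3,0,0,0.99],[0,0,0.3,0,0,0.99],[0,0,0.3,0,0,0.99],[0,0,0.3,0,0,0.99],[0,0,0.3,0,0,0.99],[0,0,0.3,0,0,0.99],[0,0,0.3,0,0,0.99],[0,0,0.3,0,0,0.99],[0,0,0.3,0,0,0.99],[0,0,0.3,0,0,0.99],[0,0,0.3,0,0,0.99],[-0.55,-0.42,0.24,0,0,0],[-0.55,-0.42,0.24,0,0,0],[-0.55,-0.42,0.24,0,0,0],[-0.55,-0.42,0.24,0,0,0],[0,0,0,0,0,0]]]'

```text
clock: 3.37
position: [0.539, -0.053, 0.1433]
ee_rot: [0.865, -0.502, -0.004, 0.002]
ft_force: [-0.2, 0.8, 0.3]
grip_width: 0.998
grasp_force: 0.0
```

```bash
cat > look.py <<'E'
from meas import *
import sys
o,m=state();p=camera_params('wrist');I=np.ascontiguousarray(camera('wrist')[:,:,::-1]);cv2.imwrite(f'pics/{sys.argv[1]}.png',I);np.savez(f'{sys.argv[1]}.npz',**p)
E
python3 look.py w2
```

```text
t 3.37 pos [ 0.539  -0.053   0.1433] yaw_y -150.32 z [-0.008  0.001 -1.   ] grip 0.998 0.0 F [-0.2  0.8  0.3] j [-0.03  0.22  0.05  1.79 -0.01  1.14 -2.6 ]
```

View pics/w2.png

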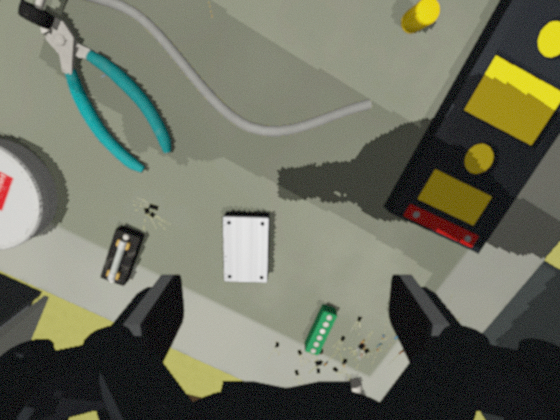

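The close view shows the converter at (246,247), fuse holder (123,254) and terminals (321,330). J7 is at its limit, so I'll use the opposite half-turn for the grasp. First I measure from this view.

Run:
```python
from meas import *
I=cv2.imread('pics/w2.png');p=np.load('w2.npz')
H=cv2.cvtColor(I,cv2.COLOR_BGR2HSV);print(H[247,246],H[300,260],H[254,160],H[300,210])
blobs(I,p,'white',(246,247),.017,50,close=3)
blobs(I,p,'green',(321,330),.014,35,close=5);blobs(I,p,'dark',(123,254),.012,42,close=7)
blobs(I,p,'red',(440,225),.023,50)
```

```text
[  0   0 224] [ 38  33 153] [ 37  29 148] [ 28  21 168]
white (246, 247) xy [ 0.545  -0.0044] ang 84.5 size [87.7 78. ]
green (321, 330) xy [0.4527 0.0329] ang 101.3 size [49.8 17.1]
dark (123, 254) xy [0.6354 0.0533] ang 96.4 size [53.2 22.8]
red (440, 225) xy [ 0.4229 -0.1011] ang 4.6 size [64.  11.5]
```

Emit:
carry_out --commands '[[[0,0,0,0,0,-1],[0,0,0,0,0,-1],[0,0,0,0,0,-1],[0,0,0,0,0,-1],[0,0,0,0,0,-1],[0,0,0,0,0,-1],[0,0,0,0,0,-1],[0,0,0,0,0,-1],[0,0,0,0,0,-1],[0,0,0,0,0,-1],[0,0,0,0,0,-1],[0,0,0,0,0,-1],[0,0,0,0,0,-1],[0,0,0,0,0,-1],[0,0,0,0,0,-1],[0,0,0,0,0,-1],[0,0,0,0,0,-1],[0,0,0,0,0,-1],[0,0,0,0,0,-1],[0,0,0,0,0,-1]]]'

```text
clock: 5.08
position: [0.5391, -0.0597, 0.1448]
ee_rot: [0.868, 0.496, -0.002, -0.001]
ft_force: [0.3, -0.3, 0.4]
grip_width: 0.997
grasp_force: 0.0
```

```bash
sed -i "s/'white':(s<40)&(v>150)/'white':(s<40)\&(v>190)/" meas.py
python3 - <<'E'
from meas import *
I=cv2.imread('pics/w2.png');p=np.load('w2.npz')
r=blobs(I,p,'white',(246,247),.017,50,close=3)
x=r[0][0];print('approach vec in frame yaw y=30:', )
c=np.radians(r[0][1]);print(r[0])
E
```

```text
white (246, 247) xy [ 0.548  -0.0036] ang 118.0 size [57. 36.]
approach vec in frame yaw y=30:
(array([ 0.548 , -0.0036]), 118.0, array([57., 36.]))
```

Emit:
carry_out --commands '[[[0,0,0,0,0,-1],[0,0,0,0,0,-1],[0,0,0,0,0,-1],[0,0,0,0,0,-1],[0,0,0,0,0,-1],[0,0,0,0,0,-1],[0,0,0,0,0,-1],[0,0,0,0,0,-1],[0,0,0,0,0,-1],[0,0,0,0,0,-1],[0,0,0,0,0,0]]]'

```text
clock: 6.0
position: [0.5392, -0.0595, 0.1448]
ee_rot: [0.504, 0.864, -0.001, -0.002]
ft_force: [0.3, -0.1, 1.1]
grip_width: 1.002
grasp_force: 0.0
```

```bash
python3 look.py w3
python3 - <<'E'
from meas import *
I=cv2.imread('pics/w3.png');p=np.load('w3.npz');o=get_obs();m=Ro.from_quat(o['ee_rot']).as_matrix()
q=proj(p,[.545,-.005,.017])[0];print(q)
r=blobs(I,p,'white',q,.017,60,close=3)
print('shift',shift([*r[0][0],.1],m,o['position']))
E
```

```text
t 6.0 pos [ 0.5392 -0.0595  0.1448] yaw_y 29.43 z [-0.005  0.    -1.   ] grip 1.002 0.0 F [ 0.3 -0.1  1.1] j [ 0.29  0.24 -0.3   1.77  0.08  1.15  0.48]
[329.33986386 147.18888632]
white [329.33986386 147.18888632] xy [ 0.5482 -0.0037] ang 117.7 size [57.2 36. ]
shift [1.1  0.87 1.12]
```

Emit:
carry_out --commands '[[[0.37,0.29,0.4,0,0,0.1],[0.37,0.29,0.4,0,0,0.1],[0.36,0.29,0.4,0,0,0.1],[0,0,0.4,0,0,0],[0,0,0.4,0,0,0],[0,0,0.4,0,0,0],[0,0,0.4,0,0,0],[0,0,0.4,0,0,0],[0,0,0.3,0,0,0],[0,0,0,0,0,0]]]'

```text
clock: 6.88
position: [0.5464, -0.0022, 0.0022]
ee_rot: [0.52, 0.854, -0.002, -0.004]
ft_force: [-0.7, -0.3, -0.2]
grip_width: 0.999
grasp_force: 0.0
```

Emit:
carry_out --commands '[[[0,0,0,0,0,0],[0,0,0,0,0,0],[0,0,0,0,0,0],[0,0,0,0,0,0],[0,0,0,0,0,0],[0,0,0,0,0,0],[0,0,0,0,0,0],[0,0,0,0,0,0]]]' --hand 1 --force 40

```text
clock: 7.55
position: [0.5487, -0.001, 0.0054]
ee_rot: [0.518, 0.855, -0.001, -0.002]
ft_force: [-1.2, 0.2, 5.9]
grip_width: 0.422
grasp_force: 40.2
```

Contact force shows the tips reached the bench, so I'll regrip higher to leave the lower 5 mm free.

Emit:
carry_out --commands '[[[0,0,0,0,0,0],[0,0,-0.2,0,0,0],[0,0,0,0,0,0],[0,0,0,0,0,0]]]' --hand -0.3

```text
clock: 7.88
position: [0.5485, -0.001, 0.013]
ee_rot: [0.518, 0.855, -0.001, -0.002]
ft_force: [0.4, -0.1, 0.8]
grip_width: 0.653
grasp_force: 0.0
```

Emit:
carry_out --commands '[[[0,0,0,0,0,0],[0,0,0,0,0,0],[0,0,0,0,0,0],[0,0,0,0,0,0],[0,0,0,0,0,0],[0,0,0,0,0,0]]]' --hand 1 --force 50

```text
clock: 8.38
position: [0.5481, -0.001, 0.0127]
ee_rot: [0.518, 0.855, -0.001, -0.003]
ft_force: [-2.1, -0.3, 5.9]
grip_width: 0.404
grasp_force: 49.2
```

Emit:
carry_out --commands '[[[0,0,-0.4,0,0,0],[0,0,-0.4,0,0,0],[0,0,-0.5,0,0,0],[0,0,-0.5,0,0,0],[0,0,-0.4,0,0,0],[0,0,0,0,0,0]]]'

```text
clock: 8.88
position: [0.5503, -0.0009, 0.1034]
ee_rot: [0.518, 0.855, -0.0, -0.001]
ft_force: [-0.1, 0.4, 0.3]
grip_width: 0.4
grasp_force: 50.1
```

```bash
python3 look.py w4;python3 - <<'E'
from h import *
cv2.imwrite('pics/s4.png',camera('side')[150:290,150:400,::-1].repeat(3,0).repeat(3,1)[:, :])
E
```

```text
t 8.88 pos [ 0.5503 -0.0009  0.1034] yaw_y 27.59 z [-0.001  0.001 -1.   ] grip 0.4 50.1 F [-0.1  0.4  0.3] j [ 0.2   0.3  -0.32  1.8   0.11  1.06  0.32]
```

View pics/w4.png

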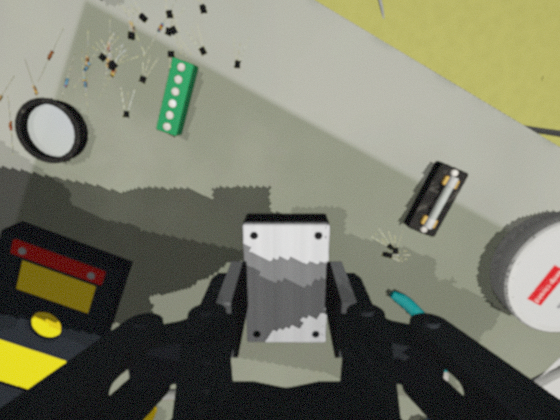

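The converter is held level with its plate at (285,282), and the red tab is visible at (57,260). I'm carrying it over the cutout.

Emit:
carry_out --commands '[[[-0.45,-0.715,0,0,0,0],[-0.45,-0.715,0,0,0,0],[-0.45,-0.715,0,0,0,0],[-0.45,-0.715,0,0,0,0],[-0.45,-0.715,0,0,0,0],[-0.45,-0.715,0,0,0,0],[-0.45,-0.715,0,0,0,0],[0,0,0,0,0,-0.93],[0,0,0,0,0,-0.93],[0,0,0,0,0,-0.93],[0,0,0,0,0,-0.93],[0,0,0,0,0,-0.93],[0,0,0,0,0,-0.93],[0,0,0,0,0,-0.93],[0,0,0,0,0,-0.93],[0,0,0,0,0,-0.93],[0,0,0,0,0,-0.93],[0,0,0,0,0,-0.93],[0,0,0,0,0,-0.93],[0,0,0,0,0,0]]]'

```text
clock: 10.65
position: [0.4286, -0.2051, 0.0995]
ee_rot: [-0.042, 0.999, 0.001, -0.004]
ft_force: [0.1, 0.3, -1.1]
grip_width: 0.399
grasp_force: 50.1
```

```bash
python3 look.py w5
python3 - <<'E'
from meas import *
I=cv2.imread('pics/w5.png');p=np.load('w5.npz')
for n,c in[('red',[.423,-.1015,.023]),('blue',[.4395,-.309,.023]),('yellow',[.4239,-.126,.015]),('yellow',[.4369,-.286,.015])]:
    q=proj(p,c)[0];print(q);blobs(I,p,n,q,c[2],120,amin=300)
E
```

```text
t 10.65 pos [ 0.4286 -0.2051  0.0995] yaw_y 94.81 z [-0.008  0.002 -1.   ] grip 0.399 50.1 F [ 0.1  0.3 -1.1] j [ 0.6   0.15 -0.27  1.98  0.05  1.02  1.97]
[443.60464664 230.36344483]
red [443.60464664 230.36344483] xy [ 0.4226 -0.1017] ang 4.9 size [64.3 12. ]
[129.55375116 229.02046572]
blue [129.55375116 229.02046572] xy [ 0.4396 -0.3081] ang 4.7 size [64.9 12.2]
[403.01326372 224.96938696]
yellow [403.01326372 224.96938696] xy [ 0.4254 -0.1241] ang 4.6 size [54.9 26.4]
yellow [403.01326372 224.96938696] xy [ 0.411 -0.197] ang 94.8 size [23.6 22. ]
yellow [403.01326372 224.96938696] xy [ 0.4282 -0.1588] ang 37.5 size [22.4 22.3]
[168.31299569 224.33896876]
yellow [168.31299569 224.33896876] xy [ 0.4386 -0.2854] ang 4.6 size [55.5 27. ]
yellow [168.31299569 224.33896876] xy [ 0.4362 -0.2511] ang 59.3 size [23.2 22.8]
yellow [168.31299569 224.33896876] xy [ 0.4123 -0.2171] ang 4.8 size [21.3 20.8]
```

View pics/w5.png

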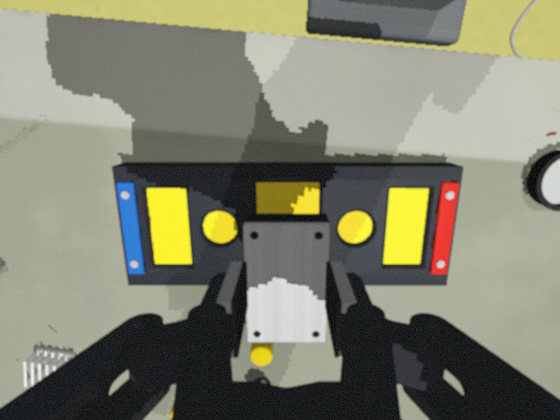

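The held converter's plate screws are at (254,236), (319,236), (257,335) and (316,335). The cutouts and both tabs (129,228) and (445,230) are clear, so I have a good foam fix. Next I compute the offset of the held part.

```bash
cat >> h.py <<'E'
FC=np.array([.4318,-.2049]);FA=np.radians(4.7)
FX=np.array([np.cos(FA),np.sin(FA)]);FB=np.array([np.sin(FA),-np.cos(FA)])  # foam x, towards blue end
E
python3 - <<'E'
from h import *
o,m=state();p=np.load('w5.npz');P=o['position']
for z in(P[2]+.0043,):
    X=ray(p,[(254,236),(319,236),(257,335),(316,335)],z)[:,:2];c=X.mean(0)
    print(c,np.linalg.norm(X[0]-X[1]),np.linalg.norm(X[0]-X[2]),'ang',np.degrees(np.arctan2(*(X[0]-X[2])[::-1])),np.degrees(np.arctan2(*(X[1]-X[3])[::-1])))
d=FC-c;print('shift',shift([*(P[:2]+d),P[2]],m,P))
E
```

```text
t 10.7 pos [ 0.4287 -0.2052  0.0997] yaw_y 94.46 z [-0.008  0.002 -1.   ] grip 0.401 50.1 F [-0.3 -0.5 -0.7] j [ 0.6   0.15 -0.27  1.98  0.05  1.02  1.96]
[ 0.43063172 -0.20578469] 0.0273770762755763 0.048294958880968304 ang -174.98503280663724 -175.2794933063576
shift [-0.03  0.02 -0.  ]
```

Emit:
carry_out --commands '[[[-0.02,0.02,0.4,0,0,0],[-0.02,0,0.4,0,0,0],[0,0,0.4,0,0,0],[0,0,0.3,0,0,0],[0,0,0.1,0,0,0],[0,0,0.05,0,0,0],[0,0,0,0,0,0],[0,0,0,0,0,0]]]'

```text
clock: 11.37
position: [0.431, -0.2046, 0.0354]
ee_rot: [-0.039, 0.999, 0.0, -0.003]
ft_force: [-0.2, -0.1, -0.4]
grip_width: 0.4
grasp_force: 50.1
```

Emit:
carry_out --commands '[[[0,0,0.05,0,0,0],[0,0,0.05,0,0,0],[0,0,0.05,0,0,0],[0,0,0,0,0,0]]]'

```text
clock: 11.7
position: [0.4304, -0.2044, 0.0287]
ee_rot: [-0.04, 0.999, 0.001, -0.003]
ft_force: [-0.4, 0.4, -0.9]
grip_width: 0.397
grasp_force: 50.1
```

Emit:
carry_out --commands '[[[0,0,0.05,0,0,0],[0,0,0.03,0,0,0],[0,0,0,0,0,0]]]'

```text
clock: 11.95
position: [0.4308, -0.2045, 0.0275]
ee_rot: [-0.04, 0.999, 0.0, -0.003]
ft_force: [-11.5, 5.7, 27.3]
grip_width: 0.396
grasp_force: 53.6
```

Emit:
carry_out --commands '[[[0,0,-0.05,0,0,0],[0,0,0,0,0,0],[0,0,0,0,0,0],[0,0,-0.3,0,0,0],[0,0,-0.6,0,0,0],[0,0,-0.8,0,0,0],[0,0,-0.8,0,0,0],[0,0,-0.5,0,0,0],[0,0,0,0,0,0]]]' --hand -0.6

```text
clock: 12.7
position: [0.4336, -0.2055, 0.1519]
ee_rot: [-0.04, 0.999, -0.001, -0.0]
ft_force: [0.3, 0.2, 0.3]
grip_width: 0.801
grasp_force: 0.0
```

```bash
python3 look.py w6
python3 - <<'E'
from meas import *
I=cv2.imread('pics/w6.png');p=np.load('w6.npz')
q=proj(p,[*FC,.032])[0];print(q);r=blobs(I,p,'pale',q,.032,80,close=3,amin=300)
print((np.array(r[0][0])-FC)@np.c_[FX,FB]*1000)
print('hs px',proj(p,[.5675,-.3807,.018]))
E
```

```text
t 12.7 pos [ 0.4336 -0.2055  0.1519] yaw_y 94.54 z [ 0.    -0.002 -1.   ] grip 0.801 0.0 F [0.3 0.2 0.3] j [ 0.61  0.09 -0.27  1.92  0.03  1.13  1.97]
[288.62939969 205.20987176]
pale [288.62939969 205.20987176] xy [ 0.4846 -0.2006] ang 95.3 size [105.9  31.9]
pale [288.62939969 205.20987176] xy [ 0.4322 -0.2057] ang 5.4 size [57.7 36.8]
[5.29747896e+01 4.08124923e-02]
hs px [[ 85.26676082 328.67475144]]
```

View pics/w6.png

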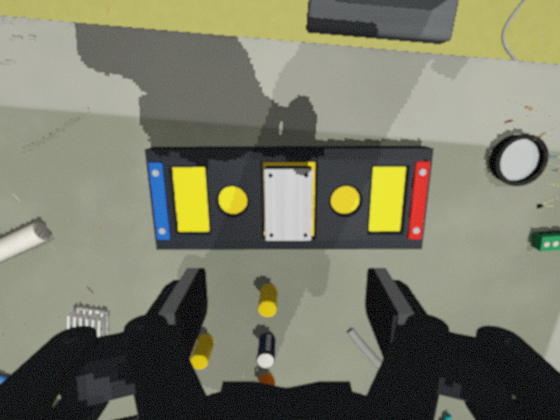

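The converter sits in the cutout, its plate at (288,204) centred with yellow showing evenly around it. Next is the heat sink, seen at (88,320).

Emit:
carry_out --commands '[[[-0.42,-0.66,0.05,0,0,0],[-0.42,-0.66,0.05,0,0,0],[-0.42,-0.66,0.05,0,0,0],[-0.42,-0.66,0.05,0,0,0],[-0.42,-0.66,0.05,0,0,0],[-0.42,-0.66,0.05,0,0,0],[-0.42,-0.66,0.05,0,0,0],[0,0,0,0,0,0],[0,0,0,0,0,0]]]'

```text
clock: 13.5
position: [0.5625, -0.38, 0.1296]
ee_rot: [-0.039, 0.999, 0.002, -0.005]
ft_force: [0.2, 0.5, 0.5]
grip_width: 0.798
grasp_force: 0.0
```

```bash
python3 look.py w7
python3 - <<'E'
from meas import *
I=cv2.imread('pics/w7.png');p=np.load('w7.npz')
q=proj(p,[.567,-.381,.018])[0];print(q);H=cv2.cvtColor(I,cv2.COLOR_BGR2HSV);print(H[int(q[1]),int(q[0])-12:int(q[0])+12,1:].tolist())
r=blobs(I,p,'white',q,.018,45,close=11,amin=100)
E
```

```text
t 13.5 pos [ 0.5625 -0.38    0.1296] yaw_y 94.48 z [-0.009  0.003 -1.   ] grip 0.798 0.0 F [0.2 0.5 0.5] j [ 0.65  0.53 -0.18  1.41  0.1   1.22  2.11]
[285.13114429 217.20205236]
[[11, 189], [16, 143], [12, 143], [12, 184], [13, 198], [10, 198], [10, 211], [10, 209], [13, 182], [11, 160], [15, 185], [12, 196], [9, 189], [13, 203], [9, 209], [9, 188], [16, 141], [13, 134], [12, 153], [13, 171], [12, 195], [11, 218], [11, 218], [11, 193]]
white [285.13114429 217.20205236] xy [ 0.5664 -0.3826] ang 84.1 size [29.3 25.9]
```

View pics/w7.png

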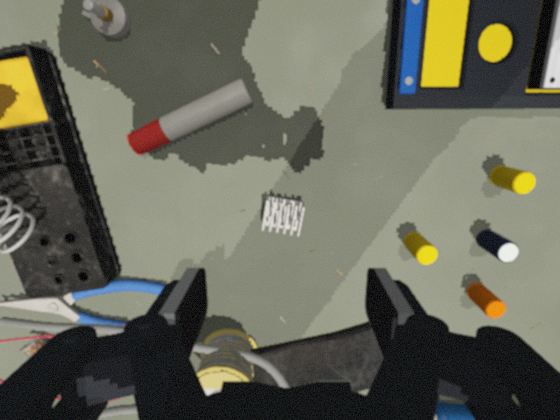

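The heat sink is at (283,215) with its fins along tool x, so I'll grip across the 30 mm side.

Emit:
carry_out --commands '[[[-0.11,-0.07,0.4,0,0,0.86],[0,0,0.4,0,0,0.86],[0,0,0.4,0,0,0],[0,0,0.4,0,0,0],[0,0,0.4,0,0,0],[0,0,0.4,0,0,0],[0,0,0.3,0,0,0],[0,0,0.24,0,0,0],[0,0,0,0,0,0],[0,0,0,0,0,0]]]'

```text
clock: 14.38
position: [0.5668, -0.3814, 0.0151]
ee_rot: [0.05, 0.999, 0.0, -0.003]
ft_force: [-0.4, -0.4, 0.2]
grip_width: 0.8
grasp_force: 0.0
```

Emit:
carry_out --commands '[[[0,0,0,0,0,0],[0,0,0,0,0,0],[0,0,0,0,0,0],[0,0,0,0,0,0],[0,0,0,0,0,0],[0,0,0,0,0,0],[0,0,0,0,0,0]]]' --hand 1 --force 30

```text
clock: 14.97
position: [0.5675, -0.3821, 0.0162]
ee_rot: [0.05, 0.999, -0.0, -0.002]
ft_force: [-1.6, -0.1, 5.9]
grip_width: 0.324
grasp_force: 29.4
```

Emit:
carry_out --commands '[[[0,0,-0.4,0,0,0],[0,0,-0.6,0,0,0],[0,0,-0.7,0,0,0],[0,0,-0.6,0,0,0],[0,0,0,0,0,0]]]'

```text
clock: 15.38
position: [0.57, -0.3833, 0.1132]
ee_rot: [0.05, 0.999, -0.002, 0.001]
ft_force: [0.8, -0.7, 0.5]
grip_width: 0.316
grasp_force: 29.6
```

```bash
python3 look.py w8
```

```text
t 15.38 pos [ 0.57   -0.3833  0.1132] yaw_y 84.22 z [ 0.001 -0.004 -1.   ] grip 0.316 29.6 F [ 0.8 -0.7  0.5] j [ 0.63  0.55 -0.15  1.41  0.09  1.19  1.94]
```

View pics/w8.png

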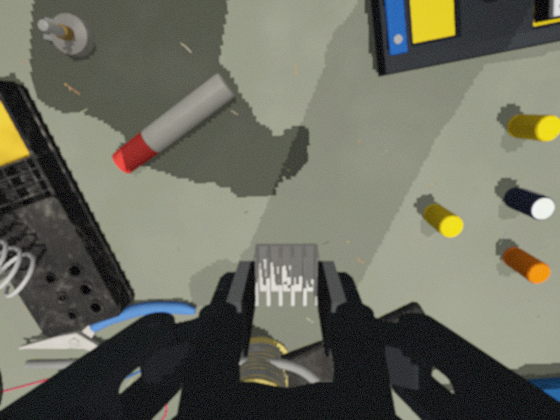

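The heat sink is held level, with its top outline spanning rows about 245 to 305 and columns 256 to 318.

Run:
```python
from h import *
o,m=state();p=np.load('w8.npz');P=o['position']
for z in(.0018,-.0162):
    X=ray(p,[(287,304),(287,245),(256,304),(318,304)],P[2]+z)-P
    print(z,np.round(X@m*1000,1)[:, :2].tolist())
I=cv2.imread('pics/w8.png');g=I[:,270:304].mean(2).mean(1);print(np.round(g[230:315:3]).astype(int).tolist())
```

```text
t 15.43 pos [ 0.5691 -0.3828  0.1105] yaw_y 84.22 z [-0.001 -0.002 -1.   ] grip 0.323 29.6 F [-0.3 -0.2 -1.4] j [ 0.63  0.55 -0.15  1.41  0.09  1.18  1.94]
0.0018 [[-14.5, -1.0], [14.9, -1.0], [-14.6, -15.4], [-14.5, 13.4]]
-0.0162 [[-25.5, -1.0], [7.7, -1.0], [-25.5, -17.2], [-25.4, 15.2]]
[137, 137, 137, 137, 135, 110, 116, 115, 115, 117, 118, 123, 140, 146, 146, 146, 172, 170, 178, 203, 201, 155, 157, 158, 158, 151, 135, 135, 135]
```

Emit:
carry_out --commands '[[[0,0,0,0,0,-0.9],[0,0,0,0,0,-0.9],[0.44,0.675,0.05,0,0,0],[0.44,0.675,0.05,0,0,0],[0.44,0.675,0.05,0,0,0],[0.44,0.675,0.05,0,0,0],[0.44,0.675,0.05,0,0,0],[0.44,0.675,0.05,0,0,0],[0.44,0.675,0.05,0,0,0],[0,0,0,0,0,0],[0,0,0,0,0,0],[0,0,0,0,0,0]]]'

```text
clock: 16.43
position: [0.4282, -0.2047, 0.0939]
ee_rot: [-0.044, 0.999, 0.0, -0.003]
ft_force: [0.5, -0.5, -0.1]
grip_width: 0.319
grasp_force: 29.6
```

```bash
python3 look.py w9
python3 - <<'E'
from h import *
I=cv2.imread('pics/w9.png')[170:330,190:390];cv2.imwrite('pics/w9c.png',cv2.resize(I,None,fx=4,fy=3.7,interpolation=cv2.INTER_CUBIC))
E
```

```text
t 16.43 pos [ 0.4282 -0.2047  0.0939] yaw_y 95.02 z [-0.006  0.    -1.   ] grip 0.319 29.6 F [ 0.5 -0.5 -0.1] j [ 0.6   0.15 -0.27  1.99  0.05  1.01  1.97]
```

View pics/w9c.png

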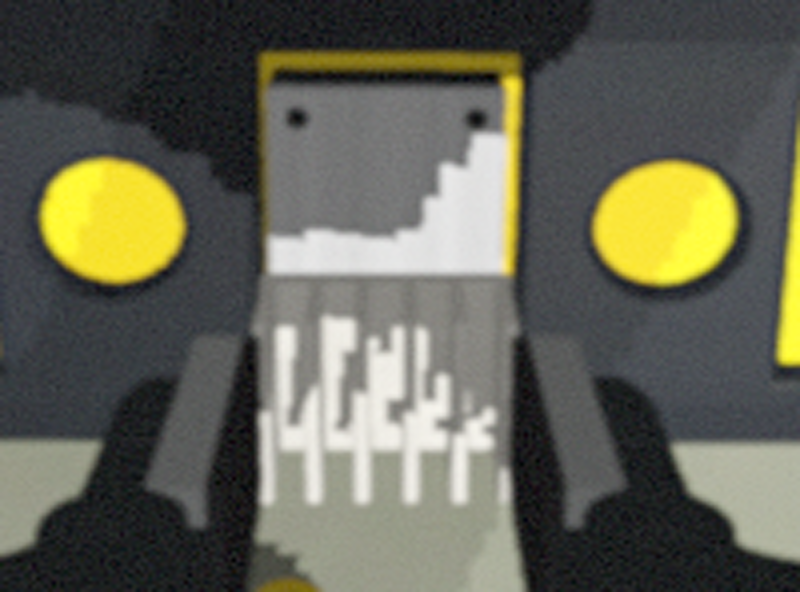

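The crop shows the heat sink's front bottom edge at row 245 (columns 254.5 to 318) and its fin-top rear edge at row 306. The plate's front edge is at row 193 (columns 257.5 to 315.5).

Run:
```python
from h import *
o,m=state();p=np.load('w9.npz');P=np.array([.4282,-.2047,.0939])
for P2 in (.0939,o['position'][2]):
    f=ray(p,[(254.5,244.9),(318.3,244.9)],P2-.0162);r=ray(p,[(256,306),(318,306)],P2+.0018);pl=ray(p,[(257.5,193),(315.5,193)],.032)
    T=lambda X:np.round((X-P)@m*1000,1)[:,:2].tolist()
    print('front',T(f),'rear',T(r),'plate front',T(pl))
    pc=pl.mean(0)[:2]-29e-3*m[:2,0]; print('plate c',pc,'converter in foam',(pc-FC)@np.c_[FX,FB]*1000)
```

```text
t 16.48 pos [ 0.4285 -0.205   0.094 ] yaw_y 95.0 z [-0.006  0.001 -1.   ] grip 0.319 29.6 F [-1.  -0.7  0.6] j [ 0.6   0.15 -0.27  1.99  0.05  1.01  1.97]
front [[10.0, -16.4], [10.0, 14.7]] rear [[-12.7, -14.7], [-12.7, 13.6]] plate front [[25.1, -18.2], [25.1, 16.6]]
plate c [ 0.43176996 -0.20511087] converter in foam [-0.04721773  0.20770252]
front [[10.0, -16.4], [10.0, 14.7]] rear [[-12.7, -14.7], [-12.7, 13.6]] plate front [[25.1, -18.2], [25.1, 16.6]]
plate c [ 0.43176996 -0.20511087] converter in foam [-0.04721773  0.20770252]
```

Emit:
carry_out --commands '[[[-0.07,0,0.2,0,0,0],[0,0,0.35,0,0,0],[0,0,0.3,0,0,0],[0,0,0.15,0,0,0],[0,0,0.05,0,0,0],[0,0,0,0,0,0],[0,0,0.03,0,0,0],[0,0,0.03,0,0,0],[0,0,0,0,0,0]]]'

```text
clock: 17.23
position: [0.431, -0.2042, 0.0499]
ee_rot: [-0.044, 0.999, 0.0, -0.003]
ft_force: [0.3, 0.1, -0.2]
grip_width: 0.318
grasp_force: 29.6
```

Emit:
carry_out --commands '[[[0,0,0.04,0,0,0],[0,0,0,0,0,0],[0,0,0,0,0,0]]]'

```text
clock: 17.48
position: [0.4308, -0.2042, 0.0482]
ee_rot: [-0.044, 0.999, 0.0, -0.003]
ft_force: [-0.1, -1.2, 0.1]
grip_width: 0.321
grasp_force: 29.7
```

Emit:
carry_out --commands '[[[0,0,0.03,0,0,0],[0,0,0,0,0,0]]]'

```text
clock: 17.65
position: [0.431, -0.2042, 0.048]
ee_rot: [-0.044, 0.999, 0.0, -0.003]
ft_force: [-4.6, 1.4, 13.6]
grip_width: 0.324
grasp_force: 33.7
```

Emit:
carry_out --commands '[[[0,0,-0.03,0,0,0],[0,0,0,0,0,0],[0,0,0,0,0,0],[0,0,-0.3,0,0,0],[0,0,-0.7,0,0,0],[0,0,-0.9,0,0,0],[0,0,-0.7,0,0,0],[0,0,0,0,0,0],[0,0,0,0,0,0]]]' --hand -1

```text
clock: 18.4
position: [0.4322, -0.2046, 0.1534]
ee_rot: [-0.044, 0.999, -0.0, -0.002]
ft_force: [-0.2, 0.1, -0.3]
grip_width: 1.001
grasp_force: 0.0
```

```bash
python3 look.py w10
python3 - <<'E'
from meas import *
o,m=state()
I=cv2.imread('pics/w10.png');p=np.load('w10.npz');q=proj(p,[*FC,.032])[0];print(q)
u,v=int(q[0])-100,int(q[1])-75
cv2.imwrite('pics/w10c.png',cv2.resize(I[v:v+150,u:u+200],None,fx=4,fy=4,interpolation=cv2.INTER_CUBIC));print(u,v)
print('fuse shift',shift([.636,.0537,.15],m,o['position']))
E
```

```text
t 18.4 pos [ 0.4322 -0.2046  0.1534] yaw_y 95.02 z [-0.003 -0.001 -1.   ] grip 1.001 0.0 F [-0.2  0.1 -0.3] j [ 0.61  0.09 -0.27  1.92  0.03  1.14  1.98]
t 18.45 pos [ 0.4313 -0.2043  0.152 ] yaw_y 95.02 z [-0.006  0.    -1.   ] grip 1.0 0.0 F [-0.7 -0.4 -1.1] j [ 0.61  0.09 -0.27  1.92  0.03  1.14  1.98]
[287.11775283 206.74483449]
187 131
fuse shift [-5.66  5.98  0.02]
```

View pics/w10c.png

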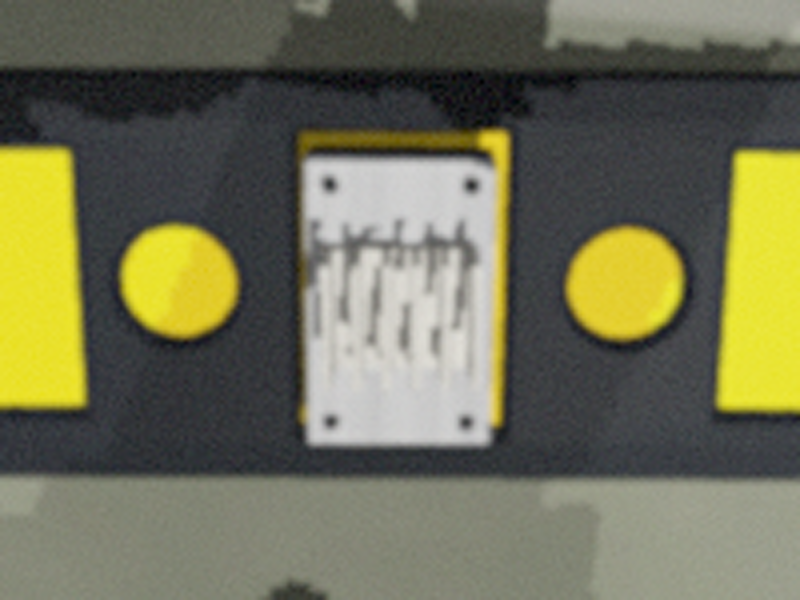

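The heat sink sits on the plate, centred to about 1 mm (fins at crop columns 315–472, plate 303–493). Next is the fuse holder.

Emit:
carry_out --commands '[[[-0.47,0.5,0,0,0,0],[-0.47,0.5,0,0,0,0],[-0.47,0.5,0,0,0,0],[-0.47,0.5,0,0,0,0],[-0.47,0.5,0,0,0,0],[-0.47,0.5,0,0,0,0],[-0.47,0.5,0,0,0,0],[-0.47,0.5,0,0,0,0],[-0.47,0.5,0,0,0,0],[-0.47,0.5,0,0,0,0],[-0.47,0.5,0.1,0,0,0],[-0.47,0.5,0.2,0,0,0],[0,0,0,0,0,0],[0,0,0,0,0,0],[0,0,0,0,0,0]]]'

```text
clock: 19.7
position: [0.6341, 0.0541, 0.1374]
ee_rot: [-0.044, 0.999, 0.0, -0.004]
ft_force: [0.0, -0.1, 0.1]
grip_width: 0.999
grasp_force: 0.0
```

```bash
python3 look.py w11
python3 - <<'E'
from meas import *
o,m=state()
I=cv2.imread('pics/w11.png');p=np.load('w11.npz');q=proj(p,[.636,.0537,.012])[0];print(q)
r=blobs(I,p,'dark',q,.012,55,close=9,amin=200)
print('shift',shift([*r[0][0],.013],m,o['position']))
E
```

```text
t 19.7 pos [0.6341 0.0541 0.1374] yaw_y 95.03 z [-0.009  0.    -1.   ] grip 0.999 0.0 F [ 0.  -0.1  0.1] j [ 0.17  0.46 -0.43  1.52  0.2   1.21  1.37]
t 19.75 pos [0.6343 0.0535 0.1381] yaw_y 94.97 z [-0.008  0.    -1.   ] grip 1.001 0.0 F [ 0.1  0.2 -0. ] j [ 0.17  0.46 -0.43  1.52  0.2   1.21  1.37]
[286.46702739 208.9806298 ]
dark [286.46702739 208.9806298 ] xy [0.6351 0.0565] ang 95.1 size [48.1 23.1]
shift [-0.05  0.07  3.13]
```

View pics/w11.png

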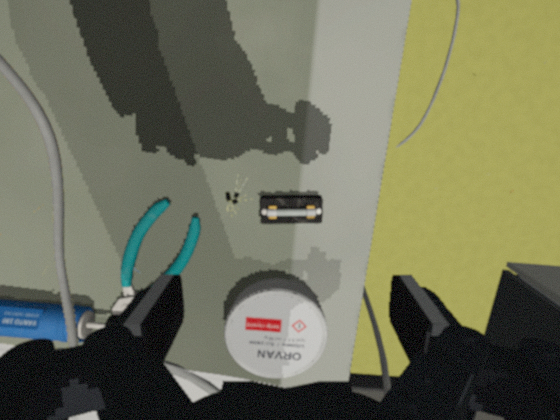

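The fuse holder is at (291,208), about 0.8 mm per pixel. The solder can at (275,325) leaves clearance. I'll descend to feel for the fingertip height.

Emit:
carry_out --commands '[[[-0.07,0.07,0.4,0,0,0],[0,0,0.5,0,0,0],[0,0,0.5,0,0,0],[0,0,0.5,0,0,0],[0,0,0.5,0,0,0],[0,0,0.4,0,0,0],[0,0,0.3,0,0,0],[0,0,0.1,0,0,0],[0,0,0,0,0,0],[0,0,0,0,0,0]]]' --hand -0.45

```text
clock: 20.58
position: [0.6371, 0.0575, 0.0118]
ee_rot: [-0.044, 0.999, 0.0, -0.003]
ft_force: [0.8, -0.3, 1.2]
grip_width: 0.72
grasp_force: 0.0
```

Emit:
carry_out --commands '[[[0,0,0.1,0,0,0],[0,0,0.1,0,0,0],[0,0,0,0,0,0]]]'

```text
clock: 20.83
position: [0.6365, 0.0577, 0.0027]
ee_rot: [-0.044, 0.999, 0.0, -0.003]
ft_force: [-0.2, -0.3, -0.4]
grip_width: 0.723
grasp_force: 0.0
```

Emit:
carry_out --commands '[[[0,0,0,0,0,0],[0,0,0,0,0,0],[0,0,0,0,0,0],[0,0,0,0,0,0],[0,0,0,0,0,0]]]' --hand 1 --force 35

```text
clock: 21.25
position: [0.6369, 0.0579, 0.0034]
ee_rot: [-0.044, 0.999, 0.001, -0.003]
ft_force: [-0.2, 0.1, 2.7]
grip_width: 0.572
grasp_force: 36.4
```

Emit:
carry_out --commands '[[[0,0,-0.2,0,0,0],[0,0,-0.5,0,0,0],[0,0,-0.7,0,0,0],[0,0,-0.7,0,0,0],[0,0,-0.4,0,0,0],[0,0,0,0,0,0]]]'

```text
clock: 21.75
position: [0.6395, 0.0582, 0.108]
ee_rot: [-0.044, 0.999, 0.001, 0.0]
ft_force: [1.5, -0.6, 1.0]
grip_width: 0.572
grasp_force: 36.2
```

```bash
python3 look.py w12
```

```text
t 21.75 pos [0.6395 0.0582 0.108 ] yaw_y 95.03 z [ 0.     0.001 -1.   ] grip 0.572 36.2 F [ 1.5 -0.6  1. ] j [ 0.16  0.49 -0.42  1.54  0.21  1.16  1.35]
```

View pics/w12.png

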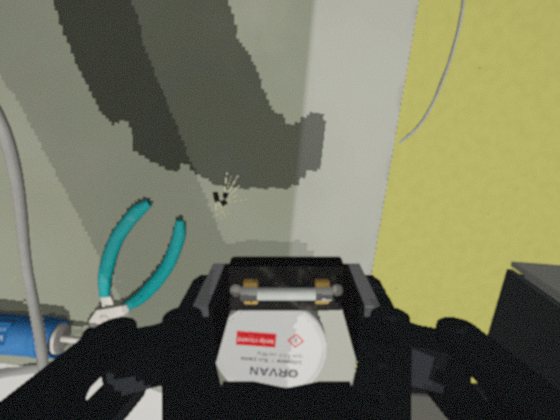

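The fuse holder is held level with its glass axis at (287,292). I've now used all 14 picture views, so the rest goes by numbers.

Emit:
carry_out --commands '[[[0.638,-0.456,0,0,0,0],[0.638,-0.456,0,0,0,0],[0.638,-0.456,0,0,0,0],[0.638,-0.456,0,0,0,0],[0.638,-0.456,0,0,0,0],[0.638,-0.456,0,0,0,0],[0.638,-0.456,0,0,0,0],[0.638,-0.456,0,0,0,0],[0.638,-0.456,0,0,0,0],[0,0,0,0,0,1],[0,0,0,0,0,1],[0,0,0,0,0,1],[0,0,0,0,0,1],[0,0,0,0,0,1],[0,0,0,0,0,1],[0,0,0,0,0,1],[0,0,0,0,0,1]]]'

```text
clock: 23.22
position: [0.422, -0.1258, 0.1034]
ee_rot: [0.369, 0.93, -0.001, -0.004]
ft_force: [-0.9, 0.2, -0.4]
grip_width: 0.572
grasp_force: 36.3
```

Emit:
carry_out --commands '[[[0,0,0,0,0,1],[0,0,0,0,0,1],[0,0,0,0,0,1],[0,0,0,0,0,1],[0,0,0,0,0,1],[0,0,0,0,0,1],[0,0,0,0,0,1],[0,0,0,0,0,0],[0,0,0,0,0,0],[0,0,0,0,0,0]]]'

```text
clock: 24.05
position: [0.4225, -0.1258, 0.1038]
ee_rot: [0.674, 0.739, -0.002, -0.003]
ft_force: [-0.2, -0.2, 0.1]
grip_width: 0.569
grasp_force: 36.3
```

```bash
python3 look.py w13
python3 - <<'E'
from meas import *
o,m=state();P=o['position']
p=np.load('w12.npz');P0=np.array([.6395,.0582,.108]);m0=Ro.from_euler('z',0).as_matrix()
x0=np.array([np.sin(np.radians(95.03))*-1,np.cos(np.radians(95.03))]);y0=np.array([np.cos(np.radians(95.03)),np.sin(np.radians(95.03))])
for rows,z in(((287,292),.012),((292,258),-.003)):
    d=(ray(p,rows,P0[2]+z)[0]-P0)[:2];print('held',d@-np.array([np.cos(np.radians(5.03)),np.sin(np.radians(5.03))])*1000,d@y0*1000)
I=cv2.imread('pics/w13.png');p=np.load('w13.npz')
for n,c in[('red',[.4226,-.1017,.023]),('yellow',[.4282,-.1588,.015]),('yellow',[.4254,-.1241,.015])]:
    q=proj(p,c)[0];print(q);blobs(I,p,n,q,c[2],60,amin=300)
# held glass/metal fuse: bright low-saturation pixels between fingers
H=cv2.cvtColor(I,cv2.COLOR_BGR2HSV);M=((H[...,2]>90)&(H[...,1]<60)).astype(np.uint8)*255;M[:,:220]=0;M[:,360:]=0;M[:250]=0;M[330:]=0
n,l,s,c=cv2.connectedComponentsWithStats(M)
for i in range(1,n):
    if s[i,4]>80:print('bright',s[i].tolist(),np.round(c[i],1))
print('shift to nominal',shift([.4252,-.1252,P[2]],m,P))
E
```

```text
t 24.05 pos [ 0.4225 -0.1258  0.1038] yaw_y 5.23 z [-0.007  0.001 -1.   ] grip 0.569 36.3 F [-0.2 -0.2  0.1] j [ 0.48  0.07 -0.3   2.06  0.02  1.02  0.26]
t 24.1 pos [ 0.4226 -0.1259  0.1039] yaw_y 5.2 z [-0.007  0.001 -1.   ] grip 0.574 36.3 F [ 0.7  0.9 -1.2] j [ 0.48  0.07 -0.3   2.06  0.03  1.02  0.26]
held 0.19325319989226128 -0.6023429838909866
held 8.981091632504723 1.7007522307360734
[290.62250813 186.11474026]
red [290.62250813 186.11474026] xy [ 0.4226 -0.101 ] ang 5.3 size [64.6 11.9]
[290.7170699  261.92148584]
yellow [290.7170699  261.92148584] xy [ 0.4252 -0.1263] ang 3.9 size [55.5 25.4]
[291.48561925 215.67906708]
yellow [291.48561925 215.67906708] xy [ 0.425  -0.1257] ang 5.4 size [55.8 26.8]
bright [349, 250, 11, 40, 290] [355.2 264.9]
bright [231, 285, 111, 17, 1260] [286.1 293.8]
bright [249, 310, 84, 20, 1644] [290.8 319.5]
bright [225, 314, 8, 16, 83] [229.1 323.6]
shift to nominal [ 0.01  0.07 -0.  ]
```

Emit:
carry_out --commands '[[[0.02,0.08,0.3,0,0,0],[0,0,0.5,0,0,0],[0,0,0.5,0,0,0],[0,0,0.4,0,0,0],[0,0,0.2,0,0,0],[0,0,0.05,0,0,0],[0,0,0,0,0,0],[0,0,0,0,0,0]]]'

```text
clock: 24.77
position: [0.4261, -0.1249, 0.0269]
ee_rot: [0.675, 0.738, -0.002, -0.002]
ft_force: [0.9, -0.2, 0.4]
grip_width: 0.57
grasp_force: 36.3
```

Emit:
carry_out --commands '[[[0,0,0.05,0,0,0],[0,0,0.05,0,0,0],[0,0,0,0,0,0]]]'

```text
clock: 25.02
position: [0.4256, -0.1249, 0.0223]
ee_rot: [0.675, 0.737, -0.002, -0.002]
ft_force: [-0.3, 0.3, -0.5]
grip_width: 0.573
grasp_force: 36.3
```

Emit:
carry_out --commands '[[[0,0,0.05,0,0,0],[0,0,0.03,0,0,0],[0,0,0,0,0,0]]]'

```text
clock: 25.27
position: [0.4253, -0.1247, 0.0188]
ee_rot: [0.675, 0.737, -0.002, -0.003]
ft_force: [-0.1, 0.1, -1.0]
grip_width: 0.569
grasp_force: 36.3
```

Emit:
carry_out --commands '[[[0,0,0.04,0,0,0],[0,0,0,0,0,0]]]'

```text
clock: 25.43
position: [0.4257, -0.1249, 0.018]
ee_rot: [0.675, 0.737, -0.002, -0.002]
ft_force: [-2.4, 0.4, 8.7]
grip_width: 0.565
grasp_force: 37.8
```

Emit:
carry_out --commands '[[[0,0,-0.04,0,0,0],[0,0,0,0,0,0],[0,0,0,0,0,0],[0,0,-0.3,0,0,0],[0,0,-0.7,0,0,0],[0,0,-0.9,0,0,0],[0,0,-0.9,0,0,0],[0,0,0,0,0,0],[0,0,0,0,0,0]]]' --hand -0.7

```text
clock: 26.18
position: [0.4274, -0.1252, 0.1329]
ee_rot: [0.675, 0.737, -0.001, -0.001]
ft_force: [0.4, -0.5, -1.0]
grip_width: 0.847
grasp_force: 0.0
```

```bash
cat > band.py <<'E'
from meas import *
def profile(p,I,c,ax,half,z,w=4e-3,step=1e-3):
    "mean BGR->HSV sampled along foam axis through world point c on plane z"
    n=np.array([-ax[1],ax[0]]);t=np.arange(-half,half+1e-9,step)
    pts=np.array([[*(c+a*ax+b*n),z] for a in t for b in np.linspace(-w,w,5)])
    q=proj(p,pts).astype(np.float32).reshape(len(t),5,2)
    return t,cv2.remap(I,q[...,0],q[...,1],cv2.INTER_LINEAR).astype(int).mean(1)
E
python3 look.py w14
python3 - <<'E'
from band import *
I=cv2.imread('pics/w14.png');p=np.load('w14.npz');c=FC-.08*FB
for n,ax,h in(('x',FX,.034),('toblue',FB,.018)):
    t,v=profile(p,I,c,ax,h,.015,w=1e-3);print(n,[f"{a*1000:.0f}:{int(b[0])}/{int(b[2])}" for a,b in zip(t,v)])
blobs(I,p,'yellow',proj(p,[*c,.015])[0],.015,60,amin=10)
E
```

```text
t 26.18 pos [ 0.4274 -0.1252  0.1329] yaw_y 5.02 z [-0.002 -0.001 -1.   ] grip 0.847 0.0 F [ 0.4 -0.5 -1. ] j [ 0.48  0.04 -0.3   2.02  0.01  1.08  0.26]
x ['-34:50/41', '-33:52/44', '-32:49/42', '-31:50/42', '-30:45/36', '-29:44/56', '-28:33/112', '-27:23/139', '-26:28/108', '-25:38/54', '-24:45/46', '-23:45/49', '-22:44/48', '-21:43/46', '-20:44/52', '-19:44/77', '-18:50/98', '-17:56/109', '-16:53/109', '-15:55/110', '-14:56/109', '-13:47/92', '-12:44/66', '-11:39/44', '-10:42/45', '-9:45/46', '-8:49/55', '-7:52/57', '-6:48/54', '-5:49/54', '-4:48/52', '-3:47/51', '-2:43/47', '-1:43/47', '0:40/42', '1:40/43', '2:38/42', '3:40/43', '4:40/44', '5:52/57', '6:57/63', '7:51/56', '8:48/51', '9:46/52', '10:47/49', '11:39/43', '12:40/58', '13:51/96', '14:53/116', '15:62/125', '16:58/123', '17:59/125', '18:60/121', '19:53/96', '20:51/67', '21:56/61', '22:52/57', '23:50/53', '24:46/50', '25:39/75', '26:31/108', '27:32/96', '28:41/56', '29:43/36', '30:49/43', '31:51/44', '32:55/48', '33:50/42', '34:53/47']
toblue ['-18:32/186', '-17:41/148', '-16:50/79', '-15:49/38', '-14:47/46', '-13:40/121', '-12:38/190', '-11:38/221', '-10:34/214', '-9:29/167', '-8:17/71', '-7:18/15', '-6:32/31', '-5:39/43', '-4:42/44', '-3:40/44', '-2:37/41', '-1:39/41', '0:40/43', '1:45/47', '2:54/58', '3:94/98', '4:145/149', '5:177/180', '6:186/190', '7:187/191', '8:171/176', '9:133/137', '10:74/76', '11:41/45', '12:37/40', '13:33/37', '14:37/41', '15:36/37', '16:39/37', '17:41/35', '18:45/39']
yellow [283.68810888 205.88137526] xy [ 0.4218 -0.1176] ang 23.7 size [59.7 24.5]
yellow [283.68810888 205.88137526] xy [ 0.4277 -0.1598] ang 5.1 size [22.5 21.5]
```

Emit:
carry_out --commands '[[[0.775,0.206,0,0,0,0],[0.775,0.206,0,0,0,0],[0.775,0.206,0,0,0,0],[0.775,0.206,0,0,0,0],[0.775,0.206,0,0,0,0],[0,0,0,0,0,-1],[0,0,0,0,0,-1],[0,0,0,0,0,-1],[0,0,0,0,0,-1],[0,0,0,0,0,-1],[0,0,0,0,0,-1],[0,0,0,0,0,-1],[0,0,0,0,0,-1],[0,0,0,0,0,-1],[0,0,0,0,0,-1],[0,0,0,0,0,-1],[0,0,0,0,0,-1],[0,0,0,0,0,-1],[0,0,0,0,0,-1],[0,0,0,0,0,-1]]]'

```text
clock: 27.9
position: [0.4526, 0.0331, 0.1294]
ee_rot: [-0.047, 0.999, 0.001, -0.004]
ft_force: [0.3, 0.4, 0.2]
grip_width: 0.85
grasp_force: 0.0
```

Emit:
carry_out --commands '[[[0,0,0,0,0,-0.9],[0,0,0,0,0,0],[0,0,0,0,0,0]]]'

```text
clock: 28.15
position: [0.4529, 0.0331, 0.1298]
ee_rot: [-0.089, 0.996, 0.001, -0.004]
ft_force: [-0.3, -0.3, 0.6]
grip_width: 0.851
grasp_force: 0.0
```

```bash
python3 look.py w15
python3 - <<'E'
from meas import *
o,m=state();I=cv2.imread('pics/w15.png');p=np.load('w15.npz');q=proj(p,[.4527,.0335,.014])[0];print(q)
r=blobs(I,p,'green',q,.014,60,close=9,amin=200);print('shift',shift([*r[0][0],.004],m,o['position']))
E
```

```text
t 28.15 pos [0.4529 0.0331 0.1298] yaw_y 100.26 z [-0.008  0.001 -1.   ] grip 0.851 0.0 F [-0.3 -0.3  0.6] j [ 0.36  0.09 -0.55  1.99  0.05  1.09  1.54]
t 28.2 pos [0.453  0.0331 0.1301] yaw_y 100.23 z [-0.008  0.001 -1.   ] grip 0.844 0.0 F [ 0.3 -0.5  0.1] j [ 0.36  0.09 -0.55  1.99  0.05  1.09  1.54]
[287.55559685 209.88974011]
green [287.55559685 209.88974011] xy [0.4488 0.0359] ang 98.3 size [45.3 15.7]
shift [0.07 0.08 3.15]
```

Emit:
carry_out --commands '[[[0.03,0.08,0.4,0,0,0.1],[0,0,0.5,0,0,0],[0,0,0.5,0,0,0],[0,0,0.5,0,0,0],[0,0,0.5,0,0,0],[0,0,0.4,0,0,0],[0,0,0.25,0,0,0],[0,0,0.1,0,0,0],[0,0,0,0,0,0],[0,0,0,0,0,0]]]' --hand -0.5

```text
clock: 29.03
position: [0.4514, 0.0363, 0.0054]
ee_rot: [-0.085, 0.996, 0.001, -0.003]
ft_force: [0.4, 0.4, -0.1]
grip_width: 0.748
grasp_force: 0.0
```

Emit:
carry_out --commands '[[[0,0,0,0,0,0],[0,0,0,0,0,0],[0,0,0,0,0,0],[0,0,0,0,0,0],[0,0,0,0,0,0]]]' --hand 1 --force 30

```text
clock: 29.45
position: [0.4518, 0.0362, 0.006]
ee_rot: [-0.086, 0.996, 0.0, -0.002]
ft_force: [-2.0, -0.0, 5.9]
grip_width: 0.521
grasp_force: 29.8
```

Emit:
carry_out --commands '[[[0,0,-0.2,0,0,0],[0,0,-0.5,0,0,0],[0,0,-0.7,0,0,0],[0,0,-0.7,0,0,0],[0,0,-0.4,0,0,0],[0,0,0,0,0,0],[0,0,0,0,0,0]]]'

```text
clock: 30.03
position: [0.4524, 0.0361, 0.1063]
ee_rot: [-0.086, 0.996, 0.0, -0.002]
ft_force: [-0.2, 0.2, -1.2]
grip_width: 0.522
grasp_force: 30.9
```

```bash
cat > held.py <<'E'
from meas import *
import sys
I=cv2.imread('pics/%s.png'%sys.argv[1]);p=np.load(sys.argv[1]+'.npz');o,m=state();P=o['position']
M=mask(I,'green');M[:,:220]=0;M[:,360:]=0;M[:230]=0;M[330:]=0
M=cv2.morphologyEx(M,cv2.MORPH_CLOSE,np.ones((9,9)));c=max(cv2.findContours(M,cv2.RETR_EXTERNAL,cv2.CHAIN_APPROX_NONE)[0],key=cv2.contourArea)
print('px box',cv2.boundingRect(c),cv2.minAreaRect(c))
x,y,w,h=cv2.boundingRect(c);T=lambda uv,z:np.round((ray(p,uv,P[2]+z)-P)@m*1000,1)[:,:2].tolist()
print('rear top',T([(x,y+h),(x+w,y+h)],.011),'front bottom',T([(x,y),(x+w,y)],-.003),'front top if level',T([(x,y)],.011))
E
python3 look.py w16; python3 held.py w16
```

```text
t 30.03 pos [0.4524 0.0361 0.1063] yaw_y 99.81 z [-0.003  0.    -1.   ] grip 0.522 30.9 F [-0.2  0.2 -1.2] j [ 0.35  0.11 -0.55  2.02  0.07  1.03  1.51]
t 30.08 pos [0.4516 0.036  0.1052] yaw_y 99.82 z [-0.005  0.    -1.   ] grip 0.523 30.9 F [-0.3  0.1 -0.8] j [ 0.35  0.12 -0.55  2.02  0.07  1.03  1.51]
px box (233, 260, 106, 40) ((285.5, 279.5), (39.0, 105.0), 90.0)
rear top [[-5.6, -23.8], [-5.6, 21.6]] front bottom [[6.7, -25.3], [6.7, 23.1]] front top if level [[13.0, -23.0]]
```

Emit:
carry_out --commands '[[[0.154,-0.711,0,0,0,0],[0.154,-0.711,0,0,0,0],[0.154,-0.711,0,0,0,0],[0.154,-0.711,0,0,0,0],[0.154,-0.711,0,0,0,0],[0.154,-0.711,0,0,0,0],[0.154,-0.711,0,0,0,0],[0.154,-0.711,0,0,0,0],[0.154,-0.711,0,0,0,0],[0.154,-0.711,0,0,0,0],[0.154,-0.711,0,0,0,0],[0,0,0,0,0,1],[0,0,0,0,0,1],[0,0,0,0,0,1],[0,0,0,0,0,1],[0,0,0,0,0,1],[0,0,0,0,0,1],[0,0,0,0,0,1],[0,0,0,0,0,1]]]'

```text
clock: 31.67
position: [0.4375, -0.2832, 0.1034]
ee_rot: [0.329, 0.944, -0.0, -0.004]
ft_force: [-0.7, -0.5, -0.8]
grip_width: 0.522
grasp_force: 30.9
```

Emit:
carry_out --commands '[[[0,0,0,0,0,1],[0,0,0,0,0,1],[0,0,0,0,0,1],[0,0,0,0,0,1],[0,0,0,0,0,1],[0,0,0,0,0,1],[0,0,0,0,0,1],[0,0,0,0,0,0.85],[0,0,0,0,0,0],[0,0,0,0,0,0]]]'

```text
clock: 32.5
position: [0.4378, -0.2833, 0.1038]
ee_rot: [0.676, 0.737, -0.002, -0.003]
ft_force: [0.0, 0.4, -0.6]
grip_width: 0.524
grasp_force: 30.9
```

```bash
python3 look.py w17; python3 held.py w17
python3 - <<'E'
from meas import *
o,m=state();I=cv2.imread('pics/w17.png');p=np.load('w17.npz')
q=proj(p,[.4386,-.2852,.015])[0];print(q);blobs(I,p,'yellow',q,.015,60,amin=200)
print(shift([.4385,-.284,.021],m,o['position']))
E
```

```text
t 32.5 pos [ 0.4378 -0.2833  0.1038] yaw_y 4.9 z [-0.008  0.001 -1.   ] grip 0.524 30.9 F [ 0.   0.4 -0.6] j [ 0.56  0.23 -0.09  1.87  0.02  1.05  0.55]
t 32.55 pos [ 0.4379 -0.2834  0.104 ] yaw_y 4.93 z [-0.007  0.001 -1.   ] grip 0.523 30.9 F [-0.5  0.4  0.3] j [ 0.56  0.23 -0.09  1.87  0.02  1.05  0.55]
px box (233, 258, 107, 42) ((286.0197448730469, 278.0145263671875), (40.96862030029297, 106.0733413696289), 89.43830108642578)
rear top [[-5.5, -22.8], [-5.3, 22.6]] front bottom [[7.7, -24.3], [7.8, 24.1]] front top if level [[13.9, -22.0]]
t 32.55 pos [ 0.4379 -0.2834  0.104 ] yaw_y 4.93 z [-0.007  0.001 -1.   ] grip 0.523 30.9 F [-0.5  0.4  0.3] j [ 0.56  0.23 -0.09  1.87  0.02  1.05  0.55]
[288.10370396 220.44107992]
yellow [288.10370396 220.44107992] xy [ 0.4381 -0.2855] ang 5.0 size [55.7 27. ]
yellow [288.10370396 220.44107992] xy [ 0.4354 -0.2529] ang 5.0 size [23.4 18.9]
[-0.02  0.03  2.08]
```

Emit:
carry_out --commands '[[[-0.02,0.04,0.3,0,0,0],[0,0,0.5,0,0,0],[0,0,0.5,0,0,0],[0,0,0.4,0,0,0],[0,0,0.15,0,0,0],[0,0,0.1,0,0,0],[0,0,0.05,0,0,0],[0,0,0,0,0,0]]]'

```text
clock: 33.22
position: [0.4397, -0.2844, 0.0249]
ee_rot: [0.677, 0.736, -0.002, -0.002]
ft_force: [-1.1, 0.5, 0.3]
grip_width: 0.524
grasp_force: 30.9
```

Emit:
carry_out --commands '[[[0,0,0.05,0,0,0],[0,0,0.03,0,0,0],[0,0,0,0,0,0]]]'

```text
clock: 33.47
position: [0.4396, -0.2845, 0.0219]
ee_rot: [0.677, 0.736, -0.002, -0.002]
ft_force: [-0.3, -0.1, 0.2]
grip_width: 0.526
grasp_force: 30.9
```

Emit:
carry_out --commands '[[[0,0,0.04,0,0,0],[0,0,0,0,0,0]]]'

```text
clock: 33.63
position: [0.4398, -0.2846, 0.0211]
ee_rot: [0.677, 0.736, -0.002, -0.002]
ft_force: [-2.9, 1.4, 10.5]
grip_width: 0.524
grasp_force: 31.9
```

Emit:
carry_out --commands '[[[0,0,-0.04,0,0,0],[0,0,0,0,0,0],[0,0,0,0,0,0],[0,0,-0.3,0,0,0],[0,0,-0.7,0,0,0],[0,0,-0.9,0,0,0],[0,0,-0.9,0,0,0],[0,0,-0.4,0,0,0],[0,0,0,0,0,0]]]' --hand -0.7

```text
clock: 34.38
position: [0.4424, -0.2856, 0.1549]
ee_rot: [0.677, 0.736, -0.001, 0.001]
ft_force: [1.1, -0.6, 0.3]
grip_width: 0.846
grasp_force: 0.0
```

```bash
python3 look.py w18
python3 - <<'E'
from meas import *
o,m=state();I=cv2.imread('pics/w18.png');p=np.load('w18.npz');print('green')
r=blobs(I,p,'green',proj(p,[.4385,-.285,.029])[0],.029,60,close=9,amin=200);print((r[0][0]-FC-.08*FB)@np.c_[FX,FB]*1000)
p=np.load('w1.npz')
for n,q in(('cap',(371,157)),('y1',(357,194)),('y2',(417,165)),('or',(382,117))):print(n,np.round(ray(p,q,.02)[0][:2],3))
p=np.load('w7.npz')
for n,q in(('cap',(508,252)),('y1',(520,182)),('y2',(427,256)),('or',(495,308))):print(n,np.round(ray(p,q,.031)[0][:2],3))
print(shift([.578,-.216,.15],m,o['position']))
E
```

```text
t 34.38 pos [ 0.4424 -0.2856  0.1549] yaw_y 4.72 z [ 0.001 -0.003 -1.   ] grip 0.846 0.0 F [ 1.1 -0.6  0.3] j [ 0.56  0.18 -0.09  1.82  0.02  1.15  0.55]
t 34.43 pos [ 0.4414 -0.285   0.1524] yaw_y 4.73 z [-0.002 -0.002 -1.   ] grip 0.85 0.0 F [-0.3 -0.4 -0.2] j [ 0.56  0.18 -0.09  1.82  0.02  1.14  0.55]
green
green [281.26570052 201.99052667] xy [ 0.4393 -0.2833] ang 4.7 size [43.7 13.1]
[ 1.05080132 -1.24909006]
cap [ 0.577 -0.217]
y1 [ 0.526 -0.217]
y2 [ 0.584 -0.277]
or [ 0.627 -0.213]
cap [ 0.577 -0.214]
y1 [ 0.525 -0.219]
y2 [ 0.585 -0.273]
or [ 0.624 -0.212]
[1.44 3.55 0.05]
```

Emit:
carry_out --commands '[[[0.207,0.504,0,0,0,0],[0.207,0.504,0,0,0,0],[0.207,0.504,0,0,0,0],[0.207,0.504,0,0,0,0],[0.207,0.504,0,0,0,0],[0.207,0.504,0,0,0,0],[0.207,0.504,0,0,0,0],[0,0,0,0,0,-0.95],[0,0,0,0,0,-0.95],[0,0,0,0,0,-0.95],[0,0,0,0,0,-0.95],[0,0,0,0,0,-0.95],[0,0,0,0,0,-0.95],[0,0,0,0,0,-0.95],[0,0,0,0,0,-0.95],[0,0,0,0,0,0],[0,0,0,0,0,0]]]' --hand 0.05

```text
clock: 35.85
position: [0.5755, -0.2149, 0.1479]
ee_rot: [0.341, 0.94, -0.001, -0.004]
ft_force: [0.7, 0.1, 0.3]
grip_width: 0.474
grasp_force: 0.0
```

```bash
python3 look.py w19
python3 - <<'E'
from meas import *
o,m=state();I=cv2.imread('pics/w19.png');p=np.load('w19.npz');q=proj(p,[.577,-.2155,.031])[0];print(q)
r=blobs(I,p,'white',q,.031,50,close=3,amin=40)
H=cv2.cvtColor(I,cv2.COLOR_BGR2HSV);u,v=q.astype(int);print([int(a) for a in H[v,u-30:u+30:3,2]],[int(a) for a in H[v-30:v+40:3,u,2]])
if r:print('shift',shift([*r[0][0],.012],m,o['position']))
E
```

```text
t 35.85 pos [ 0.5755 -0.2149  0.1479] yaw_y 50.15 z [-0.008  0.001 -1.   ] grip 0.474 0.0 F [0.7 0.1 0.3] j [ 0.49  0.38 -0.27  1.58  0.11  1.2   1.08]
t 35.9 pos [ 0.5757 -0.2149  0.1481] yaw_y 50.12 z [-0.007  0.001 -1.   ] grip 0.475 0.0 F [ 0.5 -1.3 -0.3] j [ 0.49  0.38 -0.27  1.58  0.11  1.2   1.08]
[288.3396534  210.12417257]
white [288.3396534  210.12417257] xy [ 0.5777 -0.2139] ang 140.2 size [13.6 13.1]
[144, 147, 147, 146, 146, 149, 148, 120, 212, 226, 228, 230, 232, 236, 149, 143, 144, 141, 143, 144] [140, 143, 140, 137, 44, 29, 38, 201, 230, 227, 228, 225, 226, 157, 147, 143, 144, 147, 145, 141, 141, 145, 148, 147]
shift [-0.04  0.06  3.4 ]
```

Emit:
carry_out --commands '[[[-0.06,0.075,0.4,0,0,0],[0,0,0.5,0,0,0],[0,0,0.5,0,0,0],[0,0,0.5,0,0,0],[0,0,0.5,0,0,0],[0,0,0.5,0,0,0],[0,0,0.3,0,0,0],[0,0,0.2,0,0,0],[0,0,0,0,0,0],[0,0,0,0,0,0]]]'

```text
clock: 36.73
position: [0.5793, -0.2142, 0.0132]
ee_rot: [0.34, 0.941, -0.001, -0.003]
ft_force: [0.3, -0.3, 0.6]
grip_width: 0.478
grasp_force: 0.0
```

Emit:
carry_out --commands '[[[0,0,0,0,0,0],[0,0,0,0,0,0],[0,0,0,0,0,0],[0,0,0,0,0,0],[0,0,0,0,0,0]]]' --hand 1 --force 20

```text
clock: 37.15
position: [0.5799, -0.2144, 0.014]
ee_rot: [0.339, 0.941, -0.001, -0.002]
ft_force: [-0.6, 0.8, 7.2]
grip_width: 0.183
grasp_force: 21.0
```

Emit:
carry_out --commands '[[[0,0,-0.2,0,0,0],[0,0,-0.5,0,0,0],[0,0,-0.7,0,0,0],[0,0,-0.7,0,0,0],[0,0,-0.5,0,0,0],[0,0,0,0,0,0],[0,0,0,0,0,0]]]'

```text
clock: 37.73
position: [0.5803, -0.2144, 0.1185]
ee_rot: [0.339, 0.941, -0.001, -0.002]
ft_force: [0.3, -0.1, -0.1]
grip_width: 0.181
grasp_force: 20.5
```

```bash
cat > cap.py <<'E'
from meas import *
import sys
o,m=state();P=o['position'];I=cv2.imread('pics/%s.png'%sys.argv[1]);p=np.load(sys.argv[1]+'.npz');zt=float(sys.argv[2])
q=proj(p,P+[0,0,zt])[0];M=mask(I,'pale');k=np.zeros_like(M);cv2.circle(k,(int(q[0]),int(q[1])),32,255,-1);M&=k
for c in cv2.findContours(M,cv2.RETR_EXTERNAL,cv2.CHAIN_APPROX_NONE)[0]:
    if cv2.contourArea(c)>80:
        e=cv2.minEnclosingCircle(c);x=(ray(p,e[0],P[2]+zt)[0]-P)@m*1000;print('pred',q,'circ',np.round(e[0],1),round(e[1],1),'area',cv2.contourArea(c),'tool mm',np.round(x,1))
E
python3 look.py w20; python3 cap.py w20 .019
```

```text
t 37.73 pos [ 0.5803 -0.2144  0.1185] yaw_y 50.32 z [-0.004 -0.    -1.   ] grip 0.181 20.5 F [ 0.3 -0.1 -0.1] j [ 0.49  0.42 -0.26  1.6   0.12  1.14  1.07]
t 37.78 pos [ 0.5795 -0.2143  0.117 ] yaw_y 50.33 z [-0.006  0.    -1.   ] grip 0.18 20.5 F [-0.7  0.9 -0.5] j [ 0.49  0.42 -0.26  1.6   0.12  1.14  1.07]
pred [287.17637324 295.48374708] circ [286.7 313. ] 19.5 area 598.0 tool mm [ -7.9  -0.2 -19. ]
pred [287.17637324 295.48374708] circ [284.5 283. ] 9.6 area 106.0 tool mm [  5.7  -1.1 -19. ]
```

Run:
```python
from meas import *
I=cv2.imread('pics/w20.png');H=cv2.cvtColor(I,cv2.COLOR_BGR2HSV);p=np.load('w20.npz')
for v in range(236,332,4):print(v,[f"{int(H[v,u,2])}" for u in range(250,324,5)], H[v,287].tolist())
P=np.array([.5803,-.2144,.1185]);a=np.radians(140.3);x=np.array([np.cos(a),np.sin(a),0])
for d in(-10,-8,-4,0,4,8,10):print(d,proj(p,[P+x*d/1000+[0,0,.017],P+x*d/1000-[0,0,.014]]).round(0).tolist())
```

```text
236 ['147', '150', '147', '145', '147', '145', '151', '145', '151', '145', '146', '147', '118', '100', '103'] [39, 29, 151]
240 ['148', '149', '150', '147', '148', '149', '150', '146', '146', '147', '143', '129', '72', '71', '94'] [32, 30, 146]
244 ['147', '151', '149', '149', '150', '147', '147', '140', '146', '147', '145', '86', '73', '72', '108'] [37, 32, 144]
248 ['149', '148', '150', '149', '150', '138', '66', '28', '41', '113', '146', '134', '68', '73', '102'] [109, 94, 30]
252 ['151', '145', '153', '148', '150', '93', '78', '42', '33', '35', '127', '149', '82', '102', '109'] [133, 60, 38]
256 ['150', '147', '149', '147', '111', '98', '71', '31', '31', '44', '47', '145', '146', '146', '108'] [113, 115, 40]
260 ['149', '118', '118', '112', '53', '90', '74', '36', '36', '35', '39', '108', '120', '117', '142'] [120, 85, 39]
264 ['147', '84', '86', '39', '31', '98', '64', '41', '43', '34', '43', '31', '84', '86', '156'] [103, 73, 42]
268 ['148', '82', '87', '25', '40', '96', '63', '39', '35', '40', '39', '26', '81', '86', '110'] [120, 100, 41]
272 ['72', '84', '80', '22', '45', '83
[... 1231 characters left out ...]
, '30', '18', '153', '147', '148', '148', '151', '149', '151', '72', '34', '32', '35'] [40, 30, 151]
320 ['30', '29', '21', '17', '152', '150', '151', '152', '148', '152', '149', '79', '33', '22', '23'] [38, 30, 151]
324 ['25', '26', '23', '31', '151', '153', '150', '148', '152', '148', '151', '104', '36', '23', '20'] [35, 29, 152]
328 ['31', '37', '30', '34', '152', '149', '149', '150', '148', '151', '153', '120', '26', '33', '26'] [32, 29, 148]
-10 [[288.0, 318.0], [288.0, 282.0]]
-8 [[288.0, 314.0], [288.0, 279.0]]
-4 [[288.0, 305.0], [288.0, 271.0]]
0 [[288.0, 296.0], [288.0, 264.0]]
4 [[288.0, 288.0], [288.0, 256.0]]
8 [[288.0, 278.0], [288.0, 249.0]]
10 [[288.0, 274.0], [288.0, 245.0]]
```

Emit:
carry_out --commands '[[[0.63,-0.23,0,0,0,0],[0.63,-0.23,0,0,0,0],[0.63,-0.23,0,0,0,0],[0.63,-0.23,0,0,0,0],[0.63,-0.23,0,0,0,0],[0.63,-0.23,0,0,0,0],[0,0,0,0,0,0.95],[0,0,0,0,0,0.95],[0,0,0,0,0,0.95],[0,0,0,0,0,0.95],[0,0,0,0,0,0.95],[0,0,0,0,0,0.95],[0,0,0,0,0,0.95],[0,0,0,0,0,0.95],[0,0,0,0,0,0],[0,0,0,0,0,0]]]'

```text
clock: 39.12
position: [0.4274, -0.16, 0.1169]
ee_rot: [0.676, 0.737, -0.002, -0.003]
ft_force: [0.0, -0.8, 0.2]
grip_width: 0.18
grasp_force: 20.5
```

```bash
python3 look.py w21
python3 - <<'E'
from meas import *
o,m=state();I=cv2.imread('pics/w21.png');p=np.load('w21.npz');c=FC-.046*FB;q=proj(p,[*c,.015])[0];print(c,q)
blobs(I,p,'yellow',q,.015,40,amin=50)
print(shift([.4282,-.1603,.029],m,o['position']))
E
```

```text
t 39.12 pos [ 0.4274 -0.16    0.1169] yaw_y 4.91 z [-0.008  0.001 -1.   ] grip 0.18 20.5 F [ 0.  -0.8  0.2] j [ 0.51  0.09 -0.26  2.01  0.03  1.06  0.32]
t 39.17 pos [ 0.4276 -0.16    0.1171] yaw_y 4.93 z [-0.007  0.001 -1.   ] grip 0.176 20.5 F [-0.2 -0.4  0.1] j [ 0.51  0.09 -0.26  2.01  0.03  1.06  0.32]
[ 0.42803083 -0.15905468] [288.22563172 211.28399226]
yellow [288.22563172 211.28399226] xy [ 0.4279 -0.1598] ang 5.0 size [23.3 22.8]
[-0.01  0.03  2.2 ]
```

Emit:
carry_out --commands '[[[-0.02,0.03,0.3,0,0,0],[0,0,0.5,0,0,0],[0,0,0.5,0,0,0],[0,0,0.4,0,0,0],[0,0,0.25,0,0,0],[0,0,0.1,0,0,0],[0,0,0.05,0,0,0],[0,0,0,0,0,0]]]'

```text
clock: 39.83
position: [0.429, -0.1609, 0.0339]
ee_rot: [0.677, 0.736, -0.002, -0.002]
ft_force: [0.7, 0.0, -0.3]
grip_width: 0.179
grasp_force: 20.5
```

Emit:
carry_out --commands '[[[0,0,0.05,0,0,0],[0,0,0.03,0,0,0],[0,0,0,0,0,0]]]'

```text
clock: 40.08
position: [0.429, -0.1609, 0.0308]
ee_rot: [0.677, 0.736, -0.002, -0.002]
ft_force: [0.2, 0.1, -0.3]
grip_width: 0.183
grasp_force: 20.5
```

Emit:
carry_out --commands '[[[0,0,0.03,0,0,0],[0,0,0.03,0,0,0],[0,0,0,0,0,0]]]'

```text
clock: 40.33
position: [0.4292, -0.161, 0.0289]
ee_rot: [0.677, 0.736, -0.002, -0.002]
ft_force: [-2.5, 0.8, 9.5]
grip_width: 0.181
grasp_force: 21.3
```

Emit:
carry_out --commands '[[[0,0,-0.03,0,0,0],[0,0,0,0,0,0],[0,0,0,0,0,0],[0,0,0,0,0,0],[0,0,-0.3,0,0,0],[0,0,-0.6,0,0,0],[0,0,-0.8,0,0,0],[0,0,-0.9,0,0,0],[0,0,-0.7,0,0,0],[0,0,0,0,0,0],[0,0,0,0,0,0]]]' --hand 0.1

```text
clock: 41.25
position: [0.4304, -0.1612, 0.1626]
ee_rot: [0.677, 0.736, -0.001, -0.001]
ft_force: [0.4, 0.2, -0.4]
grip_width: 0.447
grasp_force: 0.0
```

```bash
python3 look.py w22
python3 - <<'E'
from band import *
o,m=state();I=cv2.imread('pics/w22.png');p=np.load('w22.npz')
def rel(n,r,t):
    if r:print(n,'foam x, to-blue offset mm',np.round((r[0][0]-t)@np.c_[FX,FB]*1000,1))
c=FC-.046*FB
rel('cap',blobs(I,p,'white',proj(p,[*c,.046])[0],.046,30,close=3,amin=40),c)
c=FC+.08*FB
rel('term',blobs(I,p,'green',proj(p,[*c,.029])[0],.029,50,close=9,amin=100),c)
t,v=profile(p,I,FC,FB,.024,.050,w=.008);print('hs y',[int(a) for a in v[:,1]])
t,v=profile(p,I,FC,FX,.036,.032,w=.01);print('hs x',[int(a) for a in v[:,1]])
c=FC-.08*FB
t,v=profile(p,I,c,FX,.031,.015,w=1e-3);print('fuse x',[f"{int(b[0])}/{int(b[2])}" for b in v])
E
```

```text
t 41.25 pos [ 0.4304 -0.1612  0.1626] yaw_y 4.73 z [-0.003 -0.001 -1.   ] grip 0.447 0.0 F [ 0.4  0.2 -0.4] j [ 0.52  0.04 -0.26  1.96  0.01  1.15  0.33]
t 41.3 pos [ 0.4295 -0.161   0.1611] yaw_y 4.72 z [-0.006  0.    -1.   ] grip 0.453 0.0 F [-0.5 -0.1 -0.6] j [ 0.52  0.04 -0.26  1.96  0.01  1.15  0.33]
white [283.76403665 203.72161824] xy [ 0.4286 -0.1597] ang 94.8 size [13.5 13.1]
cap foam x, to-blue offset mm [0.5 0.7]
green [284.04174499 331.64152565] xy [ 0.4395 -0.2823] ang 4.9 size [47.  20.2]
term foam x, to-blue offset mm [ 1.3 -2.2]
hs y [114, 128, 125, 120, 122, 119, 112, 111, 108, 109, 114, 113, 108, 107, 107, 112, 113, 108, 105, 108, 109, 113, 111, 106, 106, 108, 112, 115, 115, 111, 111, 116, 131, 142, 143, 141, 153, 184, 200, 166, 100, 74, 110, 146, 173, 199, 216, 225, 227]
hs x [31, 31, 29, 30, 25, 40, 82, 109, 112, 109, 109, 107, 107, 108, 108, 111, 117, 118, 118, 119, 117, 113, 107, 105, 108, 111, 110, 110, 111, 112, 109, 112, 110, 109, 110, 108, 111, 110, 111, 111, 109, 109, 112, 110, 114, 118, 123, 140, 170, 191, 198, 198, 197, 198, 198, 198, 197, 197, 197, 197, 196, 197, 197, 199, 193, 158, 93, 44, 45, 53, 55, 56, 55]
fuse x ['54/47', '46/39', '44/63', '35/112', '32/134', '32/107', '53/73', '76/80', '87/95', '84/92', '74/81', '75/94', '93/143', '111/175', '114/184', '117/187', '119/190', '119/190', '109/169', '90/126', '82/91', '79/82', '77/80', '82/86', '82/85', '84/87', '87/93', '93/98', '94/98', '94/99', '94/98', '89/92', '89/93', '90/93', '90/94', '90/94', '95/100', '99/103', '97/101', '93/97', '93/96', '90/94', '92/98', '97/127', '118/178', '137/206', '138/208', '138/208', '138/206', '136/202', '122/171', '102/123', '102/109', '117/126', '126/135', '106/114', '74/100', '47/117', '41/113', '49/73', '61/52', '71/62', '75/66']
```

```bash
python3 -c "
from workcell import *
print(hand_in())"
```

```text
the job is handed in; nothing more can be done
None
```

I placed all five parts in the order asked and handed the job in at about 41 s; the last camera measurements put every part in its place, except that the heat sink's centring was last confirmed (to about 1 mm) just after I set it down, not again at the end.

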